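# Grade a spring foot of the shop scale

## Task

Grade the spring foot that lies in the small cardboard box with the orange tabs: lift it out and lay it down on the grey mat, let go, then take it again and stand it upright, cap up, in the middle of the tester's round plate, let go, and press its cap gently down until its top is level with the red mark, but not well past it, holding it there for about a second to see which coloured field of the dial the pointer rests in. Then let the cap come up again, leave the foot standing on the plate, and turn the grade wheel, which stays on white until then, until only that same colour shows in its window. Leave the other two spring feet and everything else on the counter where they are.

Things in the scene. Friction and masses are not known exactly. Their poses are not given: they have to be found in the camera images.
- spring_a: spring foot, one of three that look alike but differ in stiffness (which is which is unknown): grey housing 50 x 50 mm, 60 mm tall, black sole; on top a steel coil and a black round cap; 98 mm in all, 250 g. Origin: centre of the sole; z runs along the coil from sole to cap. It starts lying on a side of the housing: one of the three in test_box (to be graded), two in stock_box (to be left).
- spring_b: spring foot, one of three that look alike but differ in stiffness (which is which is unknown): grey housing 50 x 50 mm, 60 mm tall, black sole; on top a steel coil and a black round cap; 98 mm in all, 250 g. Origin: centre of the sole; z runs along the coil from sole to cap. It starts lying on a side of the housing: one of the three in test_box (to be graded), two in stock_box (to be left).
- spring_c: spring foot, one of three that look alike but differ in stiffness (which is which is unknown): grey housing 50 x 50 mm, 60 mm tall, black sole; on top a steel coil and a black round cap; 98 mm in all, 250 g. Origin: centre of the sole; z runs along the coil from sole to cap. It starts lying on a side of the housing: one of the three in test_box (to be graded), two in stock_box (to be left).
- cap_a_top (a point): centre of the top face of the cap of spring_a, 98 mm from the sole when free. The cap (44 mm across, 8 mm thick) slides straight into the housing along z, 28 mm at most, and springs back; pressing it to the tester's mark takes 4 to 16 N
- cap_b_top (a point): centre of the top face of the cap of spring_b, 98 mm from the sole when free. The cap (44 mm across, 8 mm thick) slides straight into the housing along z, 28 mm at most, and springs back; pressing it to the tester's mark takes 4 to 16 N
- cap_c_top (a point): centre of the top face of the cap of spring_c, 98 mm from the sole when free. The cap (44 mm across, 8 mm thick) slides straight into the housing along z, 28 mm at most, and springs back; pressing it to the tester's mark takes 4 to 16 N
- test_box: small open cardboard box, fixed, orange tabs on its end walls: 140 x 140 mm, floor 4 mm thick, walls 4 mm; end walls (-x and +x) 75 mm high, side walls (-y, +y) 15 mm high. Origin: centre of its underside. The foot to be graded lies in it, coil roughly along the box's x (within 0.35 rad), cap to +x; the high ends leave no room for a tilted gripper.
- stock_box: open cardboard box 140 x 200 x 50 mm with a divider across its middle, fixed, holding the other two spring feet, which stay there. Origin: centre of its underside.
- mat: grey mat, fixed, 140 mm (x) by 180 mm (y), 3 mm thick; origin at the centre of its underside. The whole of its top is free.
- tester: white spring tester, fixed, 300 mm (x) by 150 mm (y), 32 mm high; origin: centre of its underside. Round steel plate centred 70 mm towards -x, flat dial (120 mm across, 44 mm high) 80 mm towards +x. A 14 mm square post, 148 mm high, stands 72 mm towards +x and 66 mm towards -y of the plate's centre; a red band with a short red finger on it gives the marked height.
- plate (a point): centre of the top of the tester's round steel plate (104 mm across, top 50 mm above the counter when empty). The plate is sprung and sinks straight down 0.4 mm per newton, 10.5 mm at most, which turns the pointer.
- mark (a point): the marked height (middle of the red band, 130 mm above the counter, 80 mm above the empty plate), given at the axis of the plate. Cap top level with this point within 3.5 mm is on the mark; 8 mm below it is too far.
- pointer (a joint): red pointer of the dial, rad: 0 with the plate empty (pointing to the tester's +y), growing clockwise seen from above, 0.132 per newton on the plate; about 0.3 with a foot standing on it. Fields of the dial: green 0.60 to 1.17, yellow 1.17 to 1.86, blue 1.86 to 2.90. It settles within 0.3 s. Above 3.3 the tester is overloaded.
- wheel_unit: grade wheel unit, fixed: white box 140 mm (x) by 130 mm (y), grey cover with its top 52 mm above the counter. Window in the cover 20 x 12 mm, centred 46 mm from the wheel's axis towards the unit's +x. Origin: centre of its underside, on the wheel's axis.
- wheel (a joint): angle of the grade wheel, rad, positive counter-clockwise seen from above, -1.7 to 1.9, stays where it is left (friction 0.04 N m). Colour in the window: white at 0 (it starts within 0.12 of it), green at -0.70, yellow at +0.70, blue at +1.40; each is 0.70 wide and fills the window alone within 0.17 of these values.
- wheel_grip (a point): point on the wheel's axis in its black bar grip, 78 mm above the counter; this frame turns with the wheel. The bar is 64 mm long, 16 mm thick, from 57 to 91 mm above the counter; its length lies along this frame's x, which is the unit's x when the wheel is at 0. A white line marks the end that points to the window at 0.
- roll_1: loose white paper roll, 60 mm across, 79 mm tall, standing; bystander, origin under its centre
- roll_2: loose white paper roll, 60 mm across, 79 mm tall, standing; bystander, origin under its centre
- mug: loose blue mug, 76 mm across, 90 mm tall; bystander, origin under its centre
- jar: loose jar, 70 mm across, 100 mm tall; bystander, origin under its centre
- screwdriver: loose screwdriver, 190 mm long, lying; bystander
- carton: loose closed carton 120 x 90 x 60 mm; bystander, origin under its centre
Mind the look-alikes: they are no part of the job. Leave any purple look-alike of the wheel_unit alone. Leave any turquoise look-alike of the test_box alone.

How it is judged:
On the way, in this order (a step that is already met when the one before it is completed fails the run):
1. the spring foot from the orange-tabbed box lies on the mat, released (((angle between spring_a's own z axis and vertical between 1.45 and 1.7 rad and height (world z) of spring_a below 0.034 m and x of spring_a in the frame of mat between -0.08 and 0.08 m and y of spring_a in the frame of mat between -0.1 and 0.1 m and contact force between spring_a and the fingers below 0.1 N and linear speed of spring_a below 0.02 m/s) or (angle between spring_b's own z axis and vertical between 1.45 and 1.7 rad and height (world z) of spring_b below 0.034 m and x of spring_b in the frame of mat between -0.08 and 0.08 m and y of spring_b in the frame of mat between -0.1 and 0.1 m and contact force between spring_b and the fingers below 0.1 N and linear speed of spring_b below 0.02 m/s) or (angle between spring_c's own z axis and vertical between 1.45 and 1.7 rad and height (world z) of spring_c below 0.034 m and x of spring_c in the frame of mat between -0.08 and 0.08 m and y of spring_c in the frame of mat between -0.1 and 0.1 m and contact force between spring_c and the fingers below 0.1 N and linear speed of spring_c below 0.02 m/s))), for 0.2 s.
2. it stands upright in the middle of the plate, released, wheel still on white ((((angle between spring_a's own z axis and vertical below 0.08 rad and horizontal distance between spring_a and plate below 0.02 m and z of spring_a in the frame of plate between -0.004 and 0.004 m) and z of cap_a_top in the frame of mark above 0.012 m and contact force between spring_a and the fingers below 0.1 N and value of joint wheel between -0.17 and 0.17 rad) or ((angle between spring_b's own z axis and vertical below 0.08 rad and horizontal distance between spring_b and plate below 0.02 m and z of spring_b in the frame of plate between -0.004 and 0.004 m) and z of cap_b_top in the frame of mark above 0.012 m and contact force between spring_b and the fingers below 0.1 N and value of joint wheel between -0.17 and 0.17 rad) or ((angle between spring_c's own z axis and vertical below 0.08 rad and horizontal distance between spring_c and plate below 0.02 m and z of spring_c in the frame of plate between -0.004 and 0.004 m) and z of cap_c_top in the frame of mark above 0.012 m and contact force between spring_c and the fingers below 0.1 N and value of joint wheel between -0.17 and 0.17 rad))), for 0.2 s.
3. its cap is pressed down level with the red mark (within 3.5 mm) and held for 0.8 s, wheel still on white ((((angle between spring_a's own z axis and vertical below 0.08 rad and horizontal distance between spring_a and plate below 0.02 m and z of spring_a in the frame of plate between -0.004 and 0.004 m) and z of cap_a_top in the frame of mark between -0.0035 and 0.0035 m and value of joint wheel between -0.17 and 0.17 rad) or ((angle between spring_b's own z axis and vertical below 0.08 rad and horizontal distance between spring_b and plate below 0.02 m and z of spring_b in the frame of plate between -0.004 and 0.004 m) and z of cap_b_top in the frame of mark between -0.0035 and 0.0035 m and value of joint wheel between -0.17 and 0.17 rad) or ((angle between spring_c's own z axis and vertical below 0.08 rad and horizontal distance between spring_c and plate below 0.02 m and z of spring_c in the frame of plate between -0.004 and 0.004 m) and z of cap_c_top in the frame of mark between -0.0035 and 0.0035 m and value of joint wheel between -0.17 and 0.17 rad))), for 0.8 s.
At the end, for the whole second after the job is handed in: The tested foot stands upright (0.08 rad), released and at rest, within 20 mm of the plate's centre, cap up; the wheel is within 0.17 rad of the colour of that foot (only that colour shows); the other two feet are within 20 mm of their starts ((((angle between spring_a's own z axis and vertical below 0.08 rad and horizontal distance between spring_a and plate below 0.02 m and z of spring_a in the frame of plate between -0.004 and 0.004 m) and z of cap_a_top in the frame of mark above 0.012 m and linear speed of spring_a below 0.02 m/s and value of joint wheel between -0.87 and -0.53 rad and (distance of each of spring_b, spring_c from where it was at the start of the episode below 0.02 m and horizontal distance between each of spring_b, spring_c and test_box above 0.1 m)) or ((angle between spring_b's own z axis and vertical below 0.08 rad and horizontal distance between spring_b and plate below 0.02 m and z of spring_b in the frame of plate between -0.004 and 0.004 m) and z of cap_b_top in the frame of mark above 0.012 m and linear speed of spring_b below 0.02 m/s and value of joint wheel between 0.53 and 0.87 rad and (distance of each of spring_a, spring_c from where it was at the start of the episode below 0.02 m and horizontal distance between each of spring_a, spring_c and test_box above 0.1 m)) or ((angle between spring_c's own z axis and vertical below 0.08 rad and horizontal distance between spring_c and plate below 0.02 m and z of spring_c in the frame of plate between -0.004 and 0.004 m) and z of cap_c_top in the frame of mark above 0.012 m and linear speed of spring_c below 0.02 m/s and value of joint wheel between 1.23 and 1.57 rad and (distance of each of spring_a, spring_b from where it was at the start of the episode below 0.02 m and horizontal distance between each of spring_a, spring_b and test_box above 0.1 m)))); the robot touches nothing.
It fails at once if the cap is pressed 8 mm or more below the red mark ((horizontal distance between spring_a and plate below 0.03 m and angle between spring_a's own z axis and vertical below 0.3 rad and z of cap_a_top in the frame of mark below -0.008 m) or (horizontal distance between spring_b and plate below 0.03 m and angle between spring_b's own z axis and vertical below 0.3 rad and z of cap_b_top in the frame of mark below -0.008 m) or (horizontal distance between spring_c and plate below 0.03 m and angle between spring_c's own z axis and vertical below 0.3 rad and z of cap_c_top in the frame of mark below -0.008 m)).
It fails at once if the tester is overloaded (pointer above 3.3) (value of joint pointer above 3.3 rad).
It fails at once if a bystander is moved by more than 30 mm (distance of any of roll_1, roll_2, mug, jar, screwdriver, carton from where it was at the start of the episode above 0.03 m).
It also fails if it takes over 72 s, if anything falls off the work surface, if the arm or the gripper's body presses on something with over 40 N, if the wrist force passes 120 N, or if a joint passes its speed limit or range.

## Robot

A 7-joint arm with a two-finger parallel gripper is mounted at the origin on the work surface. World frame = base frame: x ahead of the robot, y to its left, z up, the work surface at z = 0. Lengths are in m, angles in rad, forces in N, time in s.
With the tool pointing down it reaches from about 0.425 to 0.925 m from the base axis. Payload 6.8 kg.
Tool frame: the origin (TCP) lies on the mounting face of the last link; the fingertips stand 173 mm ahead of it and the grasp point (between the pads) lies 155 mm ahead of it; z points along the fingers, y is the direction in which the jaws open and shut (so a half turn about z gives the same grasp; the last joint's range is limited). The gripper opens to 85 mm and grips with 20 to 120 N. Pads are 22 mm wide; open, the fingers measure 114 mm over their backs; the gripper's body (76 mm by 85 mm) begins 54 mm behind the grasp point. The pads swing forward as they close: fully open they stand 13 mm farther back than shut.
Start: joints at [-1.457, 0.477, 0.022, 1.555, -0.011, 1.109, -0.083], TCP at [0.148, 0.658, 0.405] pointing down, gripper open.
Joint ranges: [-2.96, 2.96], [-0.34, 2.1], [-1.41, 1.46], [0.24, 2.44], [-1.37, 4.51], [0.17, 1.92], [-2.96, 2.96]. Speed limits (rad/s): [2.39, 2.39, 3.14, 3.14, 3.14, 3.14, 3.14].

## Interface

Orientations are given as a unit quaternion [w, x, y, z].
In Python, from station import sensors, read_camera, bot gives the robot as it stands. The module is installed in compiled form; this text tells all that it offers.
- The arm moves only by the tool play_rows, never from a script. Its argument "commands" is a list of rows, each a list of 4 numbers: the shift along the tool's x, y, z in m, then the turn about the tool's z in degrees. A call has 1 to 20 rows; each row shifts and turns the commanded pose from where the row before left it, along the tool's axes as they then stand; what a row does not reach is not made up. A row lasts 1/10 s, in which the tool goes at most 50 mm and 8.59 degrees, less where a joint would pass 70% of its speed; a pose out of reach is approached as far as the arm can. A call with a gripper value outside its range is refused whole. "claw" is the finger opening in m, from 0 to 0.0854, set as the call begins (left out, the last holds). The fingers move at their own pace and stop on an object; "force" is the grip in N (left out, the last holds). Time passes only in rows, so rows that do not move let the fingers close. It gives the time, the measured TCP pose, the force and the opening at its end, in the units of the state.
- sensors.get_obs(): the state, without advancing time (a new reading comes with each control period).
- read_camera(name): name is "scene" or "top" or "wrist"; returns a dict with "frame" (384x512x3 uint8, blue, green, red), "depth" (384x512 float32, m along the optical axis (not along the pixel's ray), 0 where there is no reading), "fx", "fy", "cx", "cy" (pixels), "rvec" (rotation vector, rad) and "tvec" (3), from world to camera coordinates, as OpenCV has them; the wrist camera has in their place "T_tool_cam" (4x4, takes a point from camera to tool coordinates, whose origin is the TCP and whose axes are the flange's). Camera axes: x right, y down, z forward; pixel columns grow to the right and rows downward; lengths in m; the calibration is good to about 2 mm. A picture is of the moment at which its call begins: read the wrist's pose just before it.
- bot.hand_in(): hands the job in, once; it reports no verdict.
The state is a dict: "t": time; "q": joint angles; "joint_vel": joint speeds; "joint_torque": joint torques, N m; "eef_pos": TCP position; "tool_rot": TCP orientation; "contact_force": force on the tool from outside, world axes, zero at the start; "torque": the same for the moment, N m; "gripper_width": opening from 0.0 (shut) to 1.0 (fully open).
Only numpy, scipy, OpenCV 4.12 (cv2) and the standard library are available. Lean on these libraries where they do the work, as an engineer would, in place of code of your own. Each camera call takes 0.05 s, during which the arm holds its last target.

## Working session

There is one attempt and no reset: what is moved stays moved. The work goes in short steps, Python scripts to look and compute and a tool call to move; the robot and the scene stay as the last step left them, time stands still between calls to the robot, and variables do not carry over. Pictures are saved under pics/ and viewed, and the job is handed in when it is done.

Besides the shell and the picture viewer there is one more tool, called after "Emit:" in YAML: its name, and indented under it one key for each argument. play_rows: Moves the arm, as the interface text tells. Its arguments: {"type":"object","properties":{"commands":{"type":"array"},"claw":{"type":"number"},"force":{"type":"number"}},"required":["commands"]}

```bash
mkdir -p pics; ls; python3 - <<'E'
from station import sensors, read_camera, bot
import cv2, json
o=sensors.get_obs(); print(o)
for n in ("scene","top","wrist"):
    c=read_camera(n); cv2.imwrite(f"pics/a_{n}.png",c["frame"])
    print(n,c["fx"],c["fy"],c["cx"],c["cy"],c.get("rvec"),c.get("tvec"),c.get("T_tool_cam"))
E
```

```text
pics
{'t': 0.0, 'q': array([-1.45708052,  0.47777874,  0.02232645,  1.55646463, -0.01147234,
        1.1093282 , -0.08310208]), 'joint_vel': array([ 9.80218384e-04, -8.32458785e-04,  8.36821592e-05, -1.40052900e-03,
        7.33382417e-04,  6.02755809e-04, -9.21873241e-04]), 'joint_torque': array([-2.09317623e-04, -5.96438742e+01,  1.60765104e+00, -2.81200022e+01,
        1.23702458e-02,  9.25536908e-03, -2.65579292e-07]), 'eef_pos': array([0.14842688, 0.65818376, 0.40373395]), 'tool_rot': array([-2.45122678e-05,  1.10658991e-01,  9.93858004e-01, -9.25088490e-04]), 'contact_force': array([-0.33094726,  0.53633361, -0.43202721]), 'torque': array([ 0.03657762, -0.03965691,  0.0118913 ]), 'gripper_width': 0.9960134211194133}
scene 483.65558360707706 483.65558360707706 256.8117313566315 204.5592333681198 [ 1.73697182  2.11889343 -0.57393183] [ 0.03459919 -0.41192292  1.81044361] None
top 411.2301446143936 411.2301446143936 259.44060412130597 192.37046649027275 [ 2.12325711 -2.16105444  0.15861473] [0.10045423 0.54254352 1.39453844] None
wrist 282.3192021953248 282.3192021953248 260.35115636495215 192.3578708693377 None None [[-7.19212972e-04 -9.48015311e-01 -3.18223904e-01  8.20817725e-02]
 [ 9.99999619e-01 -5.24304951e-04 -6.98136043e-04  3.83625423e-04]
 [ 4.94997290e-04 -3.18224285e-01  9.48015327e-01  2.99581915e-02]
 [ 0.00000000e+00  0.00000000e+00  0.00000000e+00  1.00000000e+00]]
```

View pics/a_scene.png

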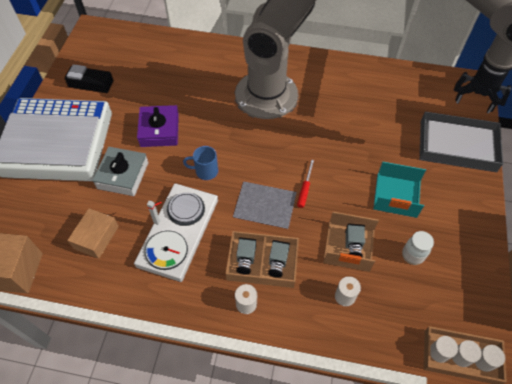

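View pics/a_top.png

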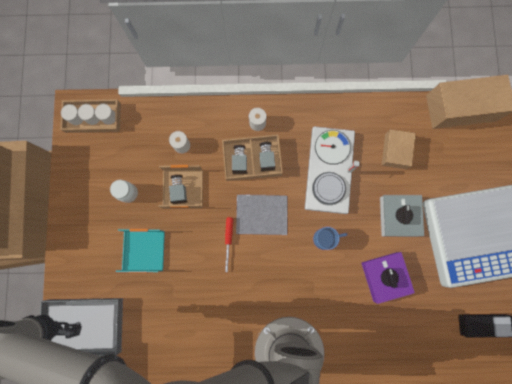

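View pics/a_wrist.png

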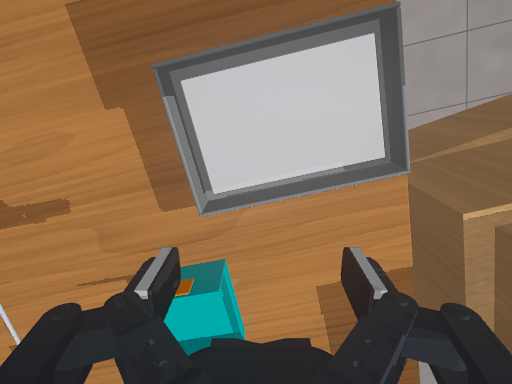

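The pictures show the orange-tabbed box with one foot at about (180,188) in top, the stock box at (252,158), the mat at (262,214), the tester at (330,170) and the white wheel unit at (402,215). The look-alikes are a purple unit and a turquoise box.

```bash
cat > h.py <<'E'
from station import sensors, read_camera, bot
import cv2, numpy as np
from scipy.spatial.transform import Rotation as R
def cam(n):
    o=sensors.get_obs(); c=read_camera(n)
    K=np.array([[c["fx"],0,c["cx"]],[0,c["fy"],c["cy"]],[0,0,1]])
    if n=="wrist":
        T=np.eye(4);q=o["tool_rot"];T[:3,:3]=R.from_quat([q[1],q[2],q[3],q[0]]).as_matrix();T[:3,3]=o["eef_pos"]
        W=T@np.array(c["T_tool_cam"])
    else:
        M=np.eye(4);M[:3,:3]=cv2.Rodrigues(np.array(c["rvec"]))[0];M[:3,3]=np.array(c["tvec"]).ravel();W=np.linalg.inv(M)
    c["K"]=K;c["W"]=W;return c
def ray(c,u,v,z):
    d=c["W"][:3,:3]@np.linalg.inv(c["K"])@np.array([u,v,1.]);p=c["W"][:3,3]
    return p+d*(z-p[2])/d[2]
def proj(c,P):
    p=np.linalg.inv(c["W"])@np.append(P,1);p=c["K"]@p[:3];return p[:2]/p[2]
def cloud(c):
    v,u=np.indices(c["depth"].shape);d=c["depth"]
    P=np.stack([(u-c["K"][0,2])/c["K"][0,0]*d,(v-c["K"][1,2])/c["K"][1,1]*d,d,np.ones_like(d)],-1)
    return (P@c["W"].T)[...,:3]
def save(name,img,s=1,crop=None):
    if crop: x0,y0,x1,y1=crop; img=img[y0:y1,x0:x1]
    cv2.imwrite(f"pics/{name}.png",cv2.resize(img,None,fx=s,fy=s,interpolation=cv2.INTER_CUBIC))
def loc(P):
    "world point in tool axes relative to TCP"
    o=sensors.get_obs();q=o["tool_rot"];return R.from_quat([q[1],q[2],q[3],q[0]]).inv().apply(np.array(P)-o["eef_pos"])
E
python3 - <<'E'
from h import *
c=cam("top"); save("b1",c["frame"],4,(90,100,290,250)); save("b2",c["frame"],4,(290,110,450,250))
print(c["W"])
P=cloud(c)
for n,u,v,z in [("box",181,188,.004),("stock",252,158,0.03),("mat",262,214,.003),("plate",330,188,.05),("dial",333,148,.044),("wheel",404,215,.09),("mug",327,238,.09),("testfoot",177,190,.05),("roll",180,140,.079),("roll2",258,118,.079),("jar",124,190,.1),("scr",229,240,.01),("carton",400,148,.06)]:
    print(n,ray(c,u,v,z).round(3),P[v,u].round(3))
E
```

```text
[[-1.73638331e-02 -9.88585599e-01  1.49656311e-01  3.29393501e-01]
 [-9.99842347e-01  1.77237714e-02  1.07158555e-03  8.93281111e-02]
 [-3.71182828e-03 -1.49614110e-01 -9.88737498e-01  1.46037749e+00]
 [ 0.00000000e+00  0.00000000e+00  0.00000000e+00  1.00000000e+00]]
box [0.571 0.372 0.004] [0.562 0.362 0.059]
stock [0.67  0.115 0.03 ] [0.666 0.115 0.048]
mat [0.472 0.083 0.003] [0.472 0.083 0.004]
plate [ 0.554 -0.154  0.05 ] [ 0.554 -0.155  0.049]
dial [ 0.698 -0.172  0.044] [ 0.698 -0.172  0.043]
wheel [ 0.452 -0.39   0.09 ] [ 0.452 -0.393  0.083]
mug [ 0.38 -0.13  0.09] [ 0.383 -0.144  0.003]
testfoot [0.556 0.377 0.05 ] [0.555 0.376 0.056]
roll [0.727 0.363 0.079] [0.727 0.363 0.08 ]
roll2 [0.801 0.091 0.079] [0.8   0.091 0.082]
jar [0.551 0.545 0.1  ] [0.552 0.545 0.098]
scr [0.382 0.201 0.01 ] [0.381 0.2   0.023]
carton [ 0.689 -0.403  0.06 ] [ 0.69  -0.404  0.057]
```

View pics/b1.png

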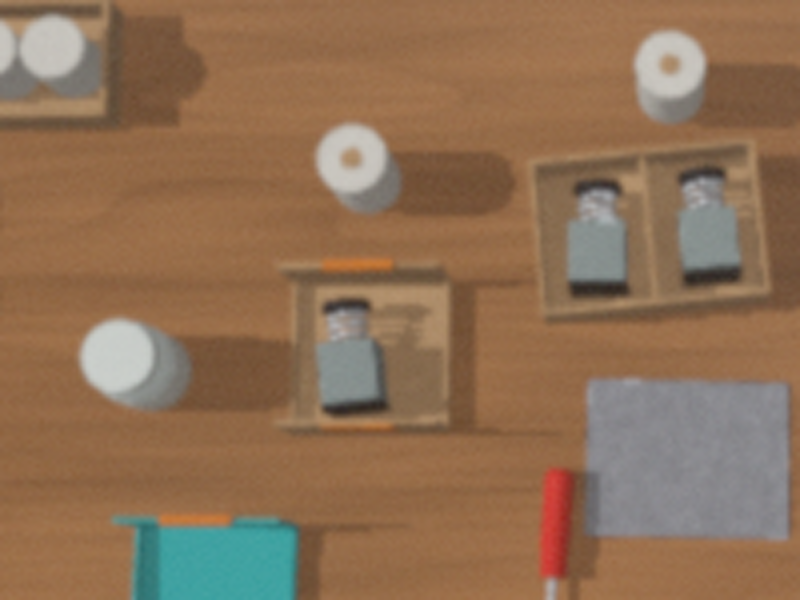

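View pics/b2.png

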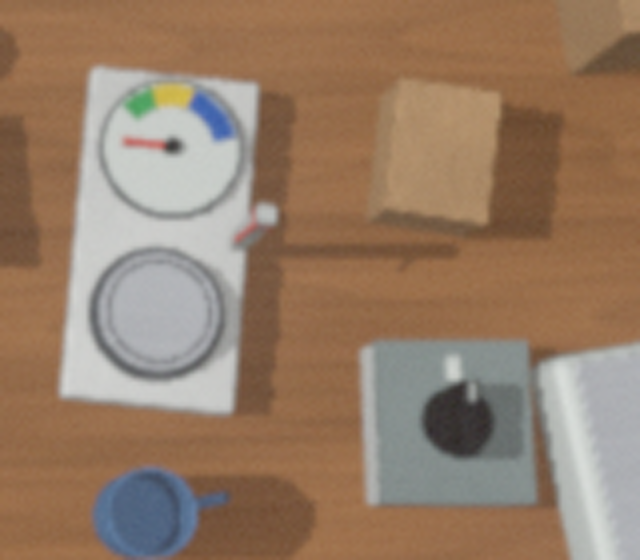

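Emit:
play_rows:
  commands:
    - [-0.019,-0.008,-0.0,0]
    - [-0.038,-0.0155,0,0]
    - [-0.038,-0.0155,0,0]
    - [-0.038,-0.0155,0,0]
    - [-0.038,-0.0155,0,0]
    - [-0.038,-0.0155,0,0]
    - [-0.038,-0.0155,0,0]
    - [-0.038,-0.0155,0,0]
    - [-0.038,-0.0155,0.01,0]
    - [-0.038,-0.0155,0.02,0]
    - [-0.038,-0.0155,0.02,0]
    - [-0.038,-0.0155,0.01,0]
    - [-0.021,-0.008,0,0]
    - [0,0,0,0]
    - [0,0,0,0]

```text
t: 1.7
eef_pos: [0.5547, 0.3745, 0.3446]
tool_rot: [-0.0, 0.112, 0.994, -0.0]
contact_force: [-0.6, 0.3, 0.2]
gripper_width: 1.003
```

```bash
python3 - <<'E'
from h import *
c=cam("wrist"); save("c1",c["frame"],1.5); o=sensors.get_obs(); print(o["t"],o["eef_pos"],o["tool_rot"],o["contact_force"])
np.save("c1.npy",cloud(c)); np.save("c1W.npy",c["W"]); 
E
```

```text
1.75 [0.55383079 0.37570941 0.34475705] [-3.26524953e-04  1.10621474e-01  9.93862545e-01  1.57333723e-04] [0.44698393 0.72556051 0.51992221]
```

View pics/c1.png

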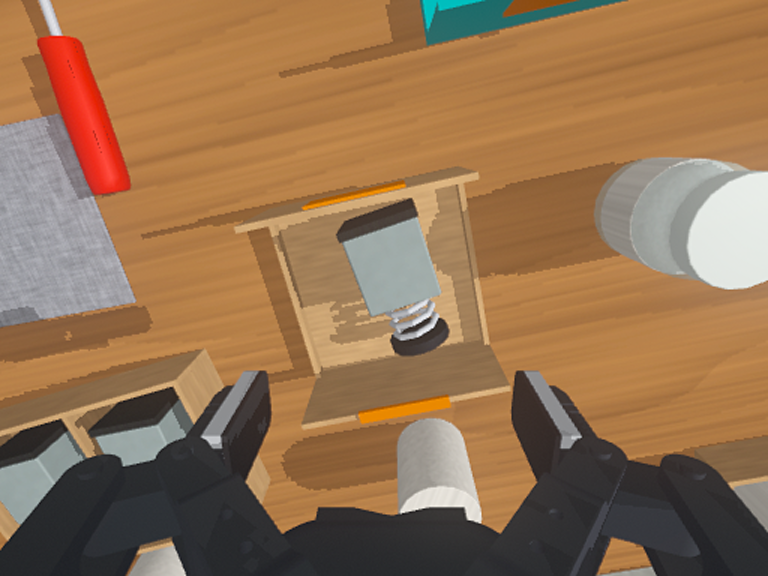

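The wrist view shows the foot in the box, housing about (393,265) and cap at (419,338) in the 1.5x picture. Now I'll measure its top face.

```bash
python3 - <<'E'
from h import *
c=cam("wrist"); P=cloud(c); f=c["frame"]; hsv=cv2.cvtColor(f,cv2.COLOR_BGR2HSV)
print(f[177,262],hsv[177,262],P[177,262], f[225,280],P[225,280],P[155,255])
m=(abs(P[...,2]-.054)<.006)&(P[...,0]>.48)&(P[...,0]<.64)&(P[...,1]>.31)&(P[...,1]<.45)
g=m&(hsv[...,0]>75)&(hsv[...,0]<120)&(hsv[...,1]>20)
for mm in (m,g):
    pts=P[mm][:,:2].astype(np.float32)*1000
    print(mm.sum(),cv2.minAreaRect(pts),pts.mean(0))
# via rays
mk=g.astype(np.uint8);ct=max(cv2.findContours(mk,cv2.RETR_EXTERNAL,cv2.CHAIN_APPROX_NONE)[0],key=cv2.contourArea)
q=np.array([ray(c,u,v,.054)[:2]*1000 for [[u,v]] in ct],np.float32);r=cv2.minAreaRect(q);print(r);print(cv2.boxPoints(r))
E
```

```text
[168 170 160] [ 84  15 170] [0.5441915  0.37977949 0.05422134] [39 44 54] [0.6037093  0.38615346 0.04078641] [0.52175629 0.37815111 0.05567031]
4254 ((564.8856811523438, 372.9447021484375), (124.72010040283203, 139.3855743408203), 89.60358428955078) [558.6497 376.8947]
10 ((562.1640014648438, 368.40679931640625), (63.749725341796875, 31.209989547729492), 54.372615814208984) [558.8341  364.43524]
((572.6726684570312, 356.0765380859375), (0.0, 0.0), 0.0)
[[572.67267 356.07654]
 [572.67267 356.07654]
 [572.67267 356.07654]
 [572.67267 356.07654]]
```

```bash
python3 - <<'E'
from h import *
c=cam("wrist"); P=cloud(c); f=c["frame"]; hsv=cv2.cvtColor(f,cv2.COLOR_BGR2HSV)
roi=(P[...,0]>.49)&(P[...,0]<.63)&(P[...,1]>.315)&(P[...,1]<.435)
g=roi&(abs(P[...,2]-.054)<.006)&(hsv[...,1]<40)
dk=roi&(hsv[...,2]<80)&(P[...,2]>.03)
for n,g in (("house",g),("dark",dk)):
  mk=g.astype(np.uint8);
  for ct in sorted(cv2.findContours(mk,cv2.RETR_EXTERNAL,cv2.CHAIN_APPROX_NONE)[0],key=cv2.contourArea)[-2:]:
    if cv2.contourArea(ct)<60: continue
    q=np.array([ray(c,u,v,.054)[:2]*1000 for [[u,v]] in ct],np.float32);r=cv2.minAreaRect(q);print(n,cv2.contourArea(ct),r);print(cv2.boxPoints(r))
mk=(roi).astype(np.uint8)*255
save("c2",(g[...,None]*f*1).astype(np.uint8),2,(150,100,380,300))
pp=P[roi&(P[...,2]>.056)]; print(len(pp))
# cap centroid
cp=P[dk&(P[...,0]>.585)]; print(cp.mean(0),cp.min(0),cp.max(0))
E
```

```text
house 2692.0 ((546.5825805664062, 377.58404541015625), (54.31812286376953, 49.290313720703125), 6.101503372192383)
[[516.9578  399.20285]
 [522.19696 350.19174]
 [576.20734 355.96524]
 [570.9682  404.97635]]
dark 442.5 ((515.5890502929688, 373.723388671875), (8.796937942504883, 50.98862075805664), 5.664742946624756)
[[508.6956  398.65903]
 [513.7285  347.9194 ]
 [522.48254 348.78775]
 [517.4496  399.52737]]
dark 24330.5 ((699.3922729492188, 287.9980773925781), (536.3295288085938, 193.18743896484375), 77.32633209228516)
[[546.31726   47.55948 ]
 [734.7977     5.174591]
 [852.4673   528.43665 ]
 [663.9868   570.82153 ]]
28005
[0.6056053  0.38475394 0.04507114] [0.60140035 0.36343172 0.03045482] [0.61247442 0.4047298  0.05240569]
```

Emit:
play_rows:
  commands:
    - [0,0,0.01,-6.2]
    - [0,0,0.02,-6.2]
    - [0,0,0.02,-6.2]
    - [0.0046,0.0018,0.02,0]
    - [0,0,0.025,0]
    - [0,0,0.025,0]
    - [0,0,0.015,0]
    - [0,0,0.01,0]
    - [0,0,0.003,0]
    - [0,0,0,0]
    - [0,0,0,0]

```text
t: 2.95
eef_pos: [0.5499, 0.3775, 0.1978]
tool_rot: [0.001, -0.051, 0.999, 0.001]
contact_force: [0.9, 0.0, 1.3]
gripper_width: 1.004
```

```bash
python3 - <<'E'
from h import *
c=cam("wrist"); save("c3",c["frame"],1.5)
E
```

```text
(no output)
```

View pics/c3.png

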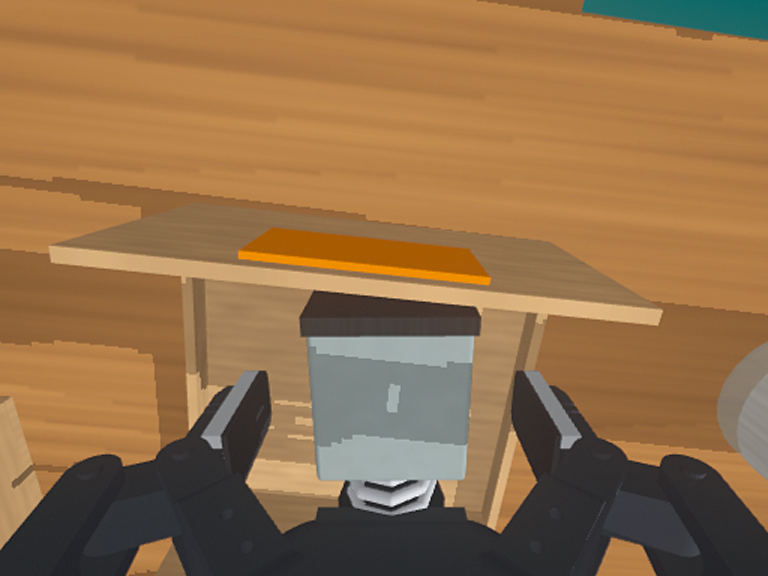

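Emit:
play_rows:
  commands:
    - [0,0,0,0]
    - [0,0,0,0]
    - [0,0,0,0]
    - [0,0,0,0]
    - [0,0,0,0]
    - [0,0,0,0]
    - [0,0,-0.01,0]
    - [0,0,-0.02,0]
    - [0,0,-0.02,0]
  claw: 0.03
  force: 40

```text
t: 3.9
eef_pos: [0.5489, 0.3767, 0.2465]
tool_rot: [-0.001, -0.051, 0.999, -0.001]
contact_force: [0.2, -0.6, -3.0]
gripper_width: 0.578
```

```bash
python3 - <<'E'
from h import *
c=cam("wrist"); save("c4",c["frame"],1.5)
E
```

```text
(no output)
```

View pics/c4.png

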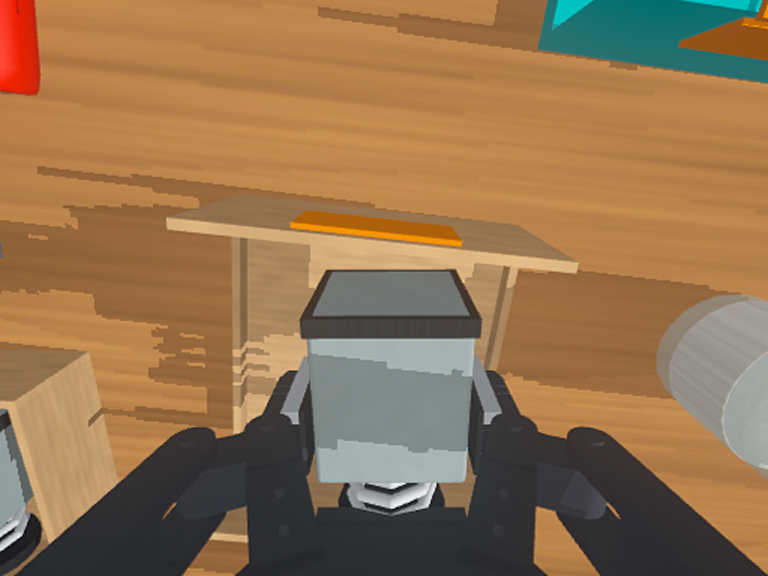

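The foot is held level. I'll carry it to the mat.

Emit:
play_rows:
  commands:
    - [0,0,-0.025,0]
    - [0,0,-0.025,3]
    - [0,-0.015,0,3]
    - [0.003,-0.035,0,0]
    - [0.004,-0.035,0,0]
    - [0.005,-0.035,0,0]
    - [0.005,-0.035,0,0]
    - [0.005,-0.035,0,0]
    - [0.004,-0.035,0,0]
    - [0.003,-0.035,0,0]
    - [0.002,-0.024,0,0]
    - [0,-0.01,0,0]
    - [0,0,0.02,0]
    - [0,0,0.03,0]
    - [0,0,0.025,0]
    - [0,0,0,0]
    - [0,0,0,0]

```text
t: 5.65
eef_pos: [0.5185, 0.0834, 0.2213]
tool_rot: [-0.001, 0.001, 1.0, -0.0]
contact_force: [0.8, 0.6, -2.1]
gripper_width: 0.576
```

```bash
python3 - <<'E'
from h import *
c=cam("wrist"); save("c5",c["frame"],1.5)
E
```

```text
(no output)
```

View pics/c5.png

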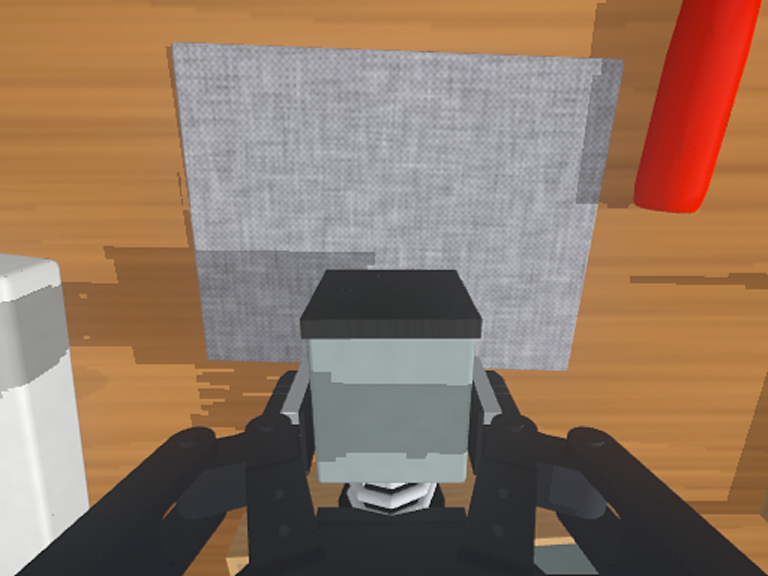

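```bash
python3 - <<'E'
from h import *
c=cam("wrist")
for u,v in [(172,43),(622,60),(208,360),(570,370)]: print(ray(c,u/1.5,v/1.5,.003).round(4))
E
```

```text
[ 0.3982 -0.0021  0.003 ]
[0.4047 0.1764 0.003 ]
[ 0.5381 -0.0075  0.003 ]
[0.5441 0.1741 0.003 ]
```

Emit:
play_rows:
  commands:
    - [0.015,0,0.005,0]
    - [0,0,0.01,0]
    - [0,0,0.005,0]
    - [0,0,0.003,0]
    - [0,0,0.001,0]
    - [0,0,0,0]
    - [0,0,0,0]

```text
t: 6.45
eef_pos: [0.504, 0.0832, 0.1978]
tool_rot: [0.0, 0.001, 1.0, 0.0]
contact_force: [-0.7, 0.2, -2.7]
gripper_width: 0.578
```

Emit:
play_rows:
  commands:
    - [0,0,0,0]
    - [0,0,0,0]
    - [0,0,0,0]
    - [0,0,0,0]
    - [0,0,0,0]
    - [0,0,-0.02,0]
    - [0,0,-0.03,0]
    - [0,0,-0.03,0]
    - [0,0,-0.02,0]
    - [-0.01,0,0,0]
    - [-0.01,0,0,0]
    - [0,0,0,0]
  claw: 0.0854

```text
t: 7.65
eef_pos: [0.5248, 0.0831, 0.2968]
tool_rot: [-0.0, 0.001, 1.0, -0.0]
contact_force: [-0.4, 0.1, 0.2]
gripper_width: 0.997
```

```bash
python3 - <<'E'
from h import *
c=cam("wrist"); save("c6",c["frame"],1.5); P=cloud(c); hsv=cv2.cvtColor(c["frame"],cv2.COLOR_BGR2HSV)
roi=(P[...,0]>.43)&(P[...,0]<.59)&(P[...,1]>.02)&(P[...,1]<.15)
for n,g in (("top",roi&(P[...,2]>.045)&(P[...,2]<.062)),("cap",roi&(P[...,2]>.015)&(P[...,2]<.062)&(P[...,0]>.545))):
  ct=max(cv2.findContours(g.astype(np.uint8),cv2.RETR_EXTERNAL,cv2.CHAIN_APPROX_NONE)[0],key=cv2.contourArea)
  q=np.array([P[v,u][:2]*1000 for [[u,v]] in ct],np.float32);r=cv2.minAreaRect(q);print(n,r);print(cv2.boxPoints(r))
c=cam("scene");save("c7",c["frame"],4,(200,140,350,260))
E
```

```text
top ((498.95263671875, 83.66452026367188), (61.283790588378906, 51.680233001708984), 0.16234014928340912)
[[468.23764  109.41771 ]
 [468.38406   57.73769 ]
 [529.6676    57.91133 ]
 [529.52124  109.591354]]
cap ((555.7522583007812, 83.86318969726562), (42.89179611206055, 21.30058479309082), 89.56626892089844)
[[544.93994   62.498528]
 [566.23987   62.337288]
 [566.5646   105.22785 ]
 [545.26465  105.38909 ]]
```

View pics/c6.png

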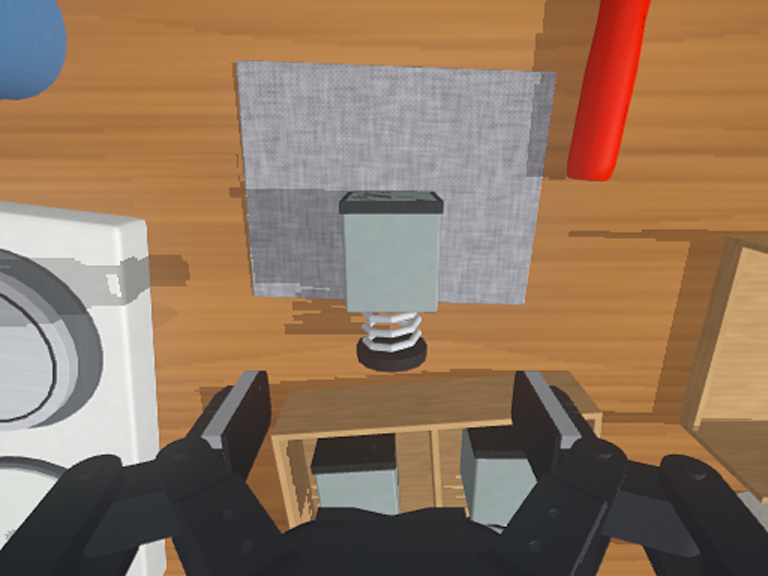

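View pics/c7.png

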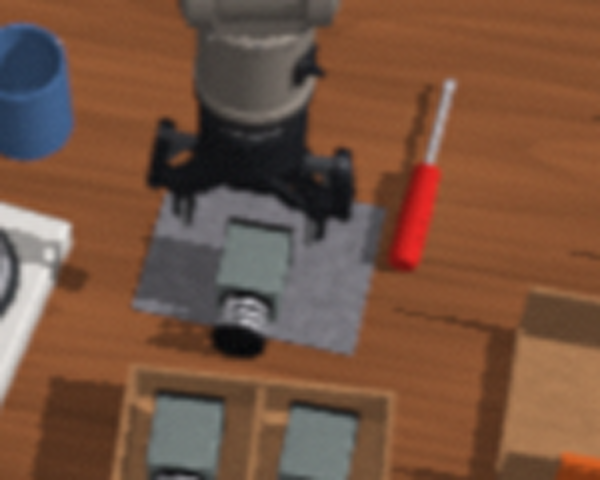

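The foot lies flat on the mat, released: sole at x≈0.468, cap face at x≈0.566, y≈0.0836. Next I grip the cap across its diameter so the foot can pivot upright.

Emit:
play_rows:
  commands:
    - [-0.02,0,0.02,0]
    - [-0.017,0.0005,0.03,0]
    - [0,0,0.03,0]
    - [0,0,0.02,0]
    - [0,0,0.011,0]
    - [0,0,0,0]
    - [0,0,0,0]

```text
t: 8.45
eef_pos: [0.5608, 0.0836, 0.187]
tool_rot: [0.0, 0.001, 1.0, 0.0]
contact_force: [-0.3, 0.4, 0.5]
gripper_width: 1.0
```

Emit:
play_rows:
  commands:
    - [0,0,0,0]
    - [0,0,0,0]
    - [0,0,0,0]
    - [0,0,0,0]
    - [0,0,0,0]
    - [0,0,0,0]
    - [0,0,0,0]
  claw: 0.03
  force: 20

```text
t: 9.15
eef_pos: [0.5609, 0.0837, 0.1869]
tool_rot: [0.0, 0.001, 1.0, 0.0]
contact_force: [0.7, 0.1, 2.4]
gripper_width: 0.507
```

```bash
python3 - <<'E'
from h import *
c=cam("wrist"); save("d1",c["frame"],1.5)
E
```

```text
(no output)
```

View pics/d1.png

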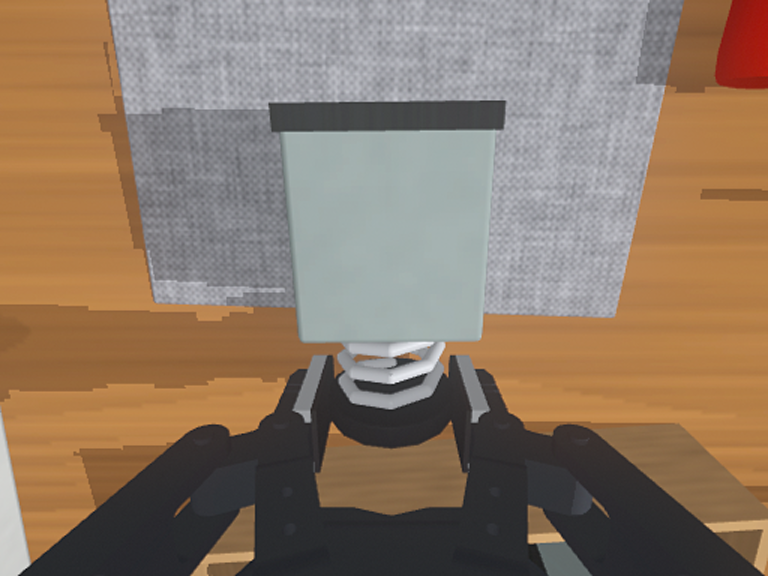

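Emit:
play_rows:
  commands:
    - [0.003,0,-0.008,0]
    - [0.003,0,-0.008,0]
    - [0.004,0,-0.0075,0]
    - [0.0045,0,-0.0075,0]
    - [0.005,0,-0.0065,0]
    - [0.0055,0,-0.0065,0]
    - [0,0,0,0]
    - [0,0,0,0]

```text
t: 10.0
eef_pos: [0.5357, 0.0837, 0.2309]
tool_rot: [0.0, 0.001, 1.0, 0.0]
contact_force: [0.6, 0.8, -2.2]
gripper_width: 0.504
```

```bash
python3 - <<'E'
from h import *
c=cam("wrist"); save("d2",c["frame"],1.5)
c=cam("scene");save("d3",c["frame"],4,(200,120,350,260))
E
```

```text
(no output)
```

View pics/d2.png

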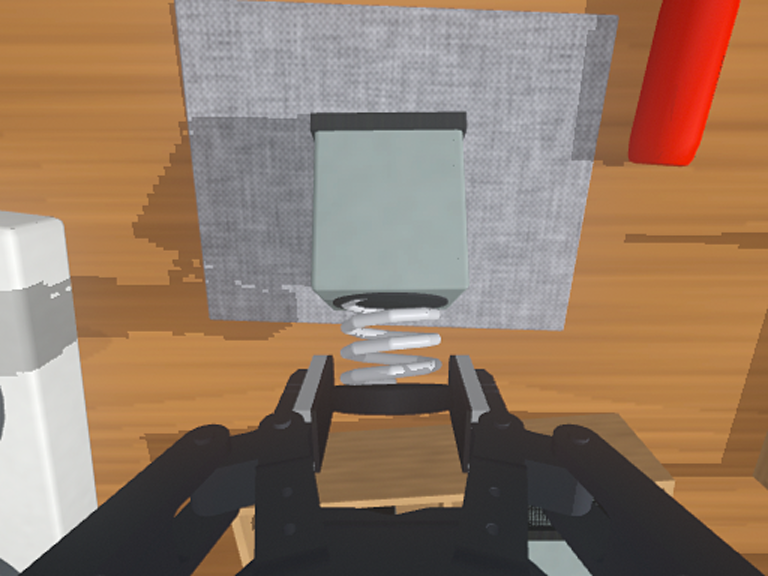

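View pics/d3.png

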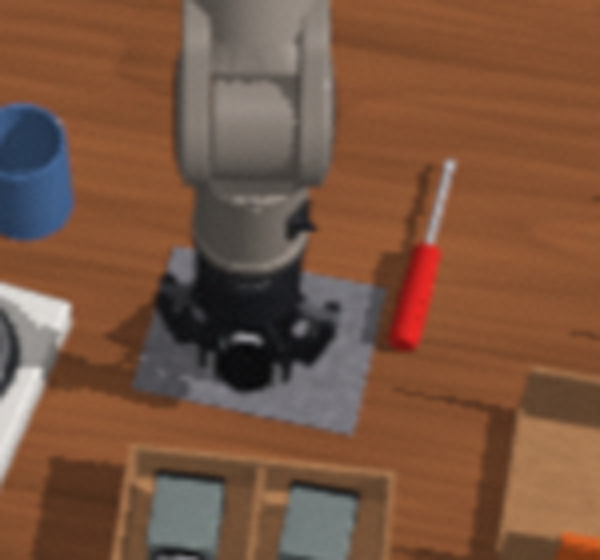

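It pivots in the pads as intended. I'll continue the arc and then lift.

Emit:
play_rows:
  commands:
    - [0.006,0,-0.006,0]
    - [0.0065,0,-0.005,0]
    - [0.007,0,-0.0045,0]
    - [0.0075,0,-0.004,0]
    - [0.008,0,-0.003,0]
    - [0.008,0,-0.003,0]
    - [0.008,0,-0.002,0]
    - [0.008,0,-0.001,0]
    - [0.008,0,0,0]
    - [0.008,0,0,0]
    - [0,0,0,0]
    - [0,0,0,0]

```text
t: 11.3
eef_pos: [0.4606, 0.0837, 0.2592]
tool_rot: [-0.0, 0.001, 1.0, -0.0]
contact_force: [-0.0, -0.4, 1.3]
gripper_width: 0.501
```

```bash
python3 - <<'E'
from h import *
c=cam("wrist"); save("d4",c["frame"],1.5)
P=cloud(c); 
E
```

```text
(no output)
```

View pics/d4.png

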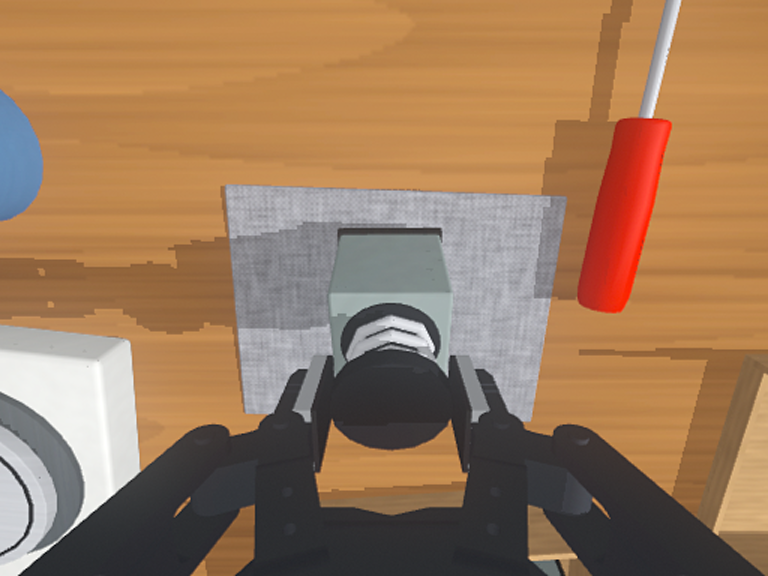

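Emit:
play_rows:
  commands:
    - [0.003,0,-0.002,0]
    - [0,0,-0.01,0]
    - [0,0,-0.02,0]
    - [0,0,-0.01,0]
    - [0,0,0,0]
    - [0,0,0,0]
    - [0,0,0,0]

```text
t: 12.05
eef_pos: [0.4573, 0.0838, 0.3006]
tool_rot: [-0.001, 0.001, 1.0, -0.0]
contact_force: [0.2, -0.2, -2.4]
gripper_width: 0.503
```

```bash
cat > tilt.py <<'E'
from h import *
import sys
c=cam("wrist"); save(sys.argv[1],c["frame"],1.5); o=sensors.get_obs(); print(o["t"],o["eef_pos"],o["contact_force"])
P=cloud(c); hsv=cv2.cvtColor(c["frame"],cv2.COLOR_BGR2HSV)
e=o["eef_pos"]
g=(np.abs(P[...,0]-e[0])<.06)&(np.abs(P[...,1]-e[1])<.026)&(P[...,2]<e[2]-.18)&(P[...,2]>e[2]-.27)&(hsv[...,1]<45)&(hsv[...,2]>90)
# base side face: x clearly less
q=P[g]; print(len(q),q.min(0),q.max(0))
# ransac plane
rng=np.random.default_rng(0);best=None
for _ in range(300):
    s=q[rng.choice(len(q),3,False)];n=np.cross(s[1]-s[0],s[2]-s[0]);l=np.linalg.norm(n)
    if l<1e-9: continue
    n/=l;inl=np.abs((q-s[0])@n)<.0015
    if best is None or inl.sum()>best.sum(): best=inl
s=q[best];m=s.mean(0);n=np.linalg.svd(s-m)[2][2];print(best.sum(),m,"normal",n,s.min(0),s.max(0))
E
python3 tilt.py d5
```

```text
12.1 [0.45733998 0.08374477 0.30050021] [-1.01494814 -0.34058485 -2.8989044 ]
4998 [0.41260792 0.05787162 0.05550548] [0.47224506 0.10946524 0.12048132]
3207 [0.42327389 0.08366062 0.09207844] normal [ 0.96550014 -0.00373942 -0.26037567] [0.41260792 0.05787162 0.05550548] [0.43152653 0.1092647  0.1150111 ]
```

View pics/d5.png

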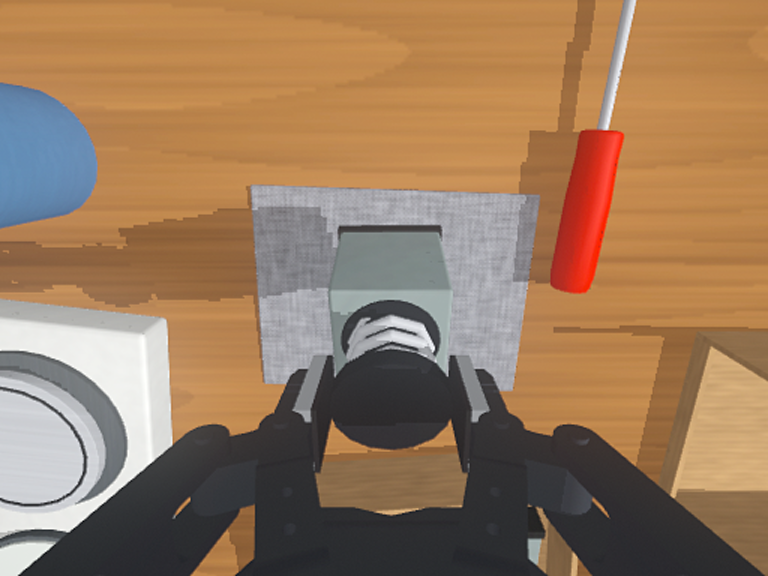

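It hangs about 15° off vertical (sole towards -x). I'll touch the sole edge to the mat and roll it upright before going to the plate.

Emit:
play_rows:
  commands:
    - [-0.015,0,0.01,0]
    - [-0.015,0,0.015,0]
    - [0,0,0.012,0]
    - [0,0,0.006,0]
    - [0.004,0,0.0002,0]
    - [0.005,0,0.0005,0]
    - [0.005,0,0.0008,0]
    - [0.005,0,0.001,0]
    - [0.005,0,0.001,0]
    - [0.002,0,0.001,0]
    - [0,0,0,0]
    - [0,0,0,0]

```text
t: 13.3
eef_pos: [0.4621, 0.0838, 0.254]
tool_rot: [0.0, 0.001, 1.0, 0.0]
contact_force: [1.5, -1.2, 2.4]
gripper_width: 0.501
```

```bash
python3 tilt.py d6
```

```text
13.35 [0.46208516 0.08385308 0.2538884 ] [ 1.83064842 -0.38254228  1.71541752]
6763 [0.4021562  0.05787828 0.00162824] [0.47412068 0.10977919 0.07179068]
3147 [0.42119484 0.08398284 0.00384205] normal [-4.98919162e-04  5.11314634e-04  9.99999745e-01] [0.40220367 0.05787828 0.00209665] [0.44155032 0.10977919 0.00529575]
```

View pics/d6.png

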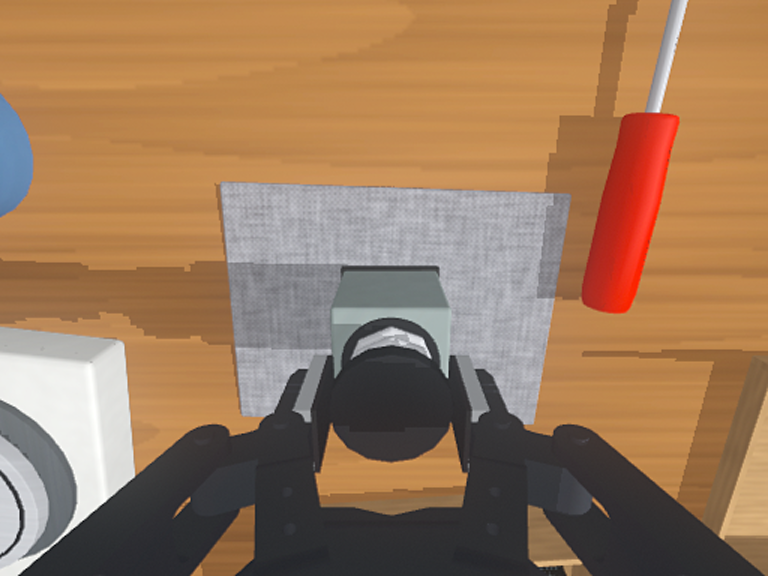

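Emit:
play_rows:
  commands:
    - [0,0,-0.01,0]
    - [0,0,-0.025,0]
    - [0,0,-0.035,0]
    - [0,-0.015,-0.025,0]
    - [-0.01,-0.03,0,0]
    - [-0.01,-0.03,0,0]
    - [-0.01,-0.03,0,0]
    - [0,-0.015,0,0]
    - [0,0,0,0]
    - [0,0,0,0]
    - [0,0,0,0]

```text
t: 14.45
eef_pos: [0.4911, -0.035, 0.3485]
tool_rot: [-0.001, 0.0, 1.0, 0.0]
contact_force: [-0.2, 1.1, -2.4]
gripper_width: 0.502
```

```bash
python3 tilt.py d7; python3 - <<'E'
from h import *
c=cam("top");save("d8",c["frame"],4,(270,110,450,250)); print([ray(c,u,v,z).round(4) for u,v,z in [(329.5,188.25,.05)]])
E
```

```text
14.5 [ 0.49121531 -0.03492721  0.34857135] [ 0.25233468  0.35065634 -2.19770283]
3623 [ 0.46644181 -0.05978553  0.09809944] [ 0.50544281 -0.00903363  0.16845612]
2089 [ 0.46894248 -0.03479364  0.13536824] normal [ 9.98527093e-01  3.05045282e-04 -5.42545132e-02] [ 0.46644181 -0.05938248  0.09809944] [ 0.47235748 -0.00903363  0.15751334]
[array([ 0.553 , -0.1526,  0.05  ])]
```

View pics/d7.png

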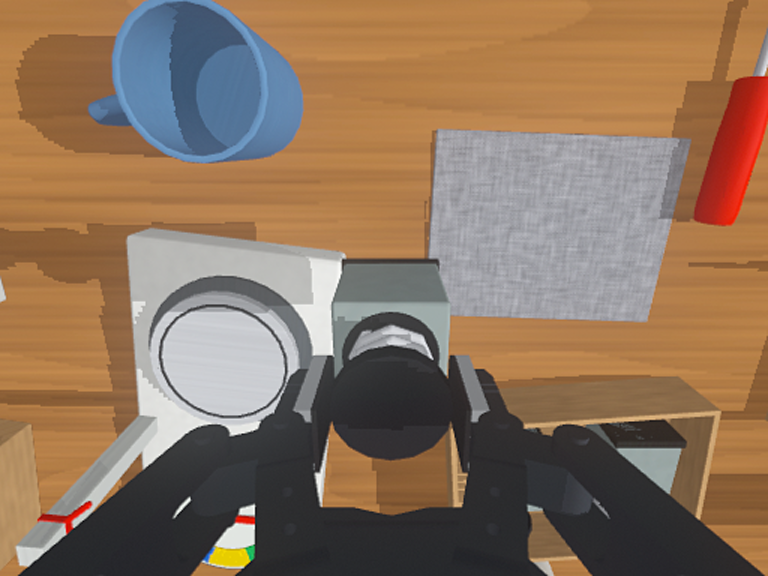

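View pics/d8.png

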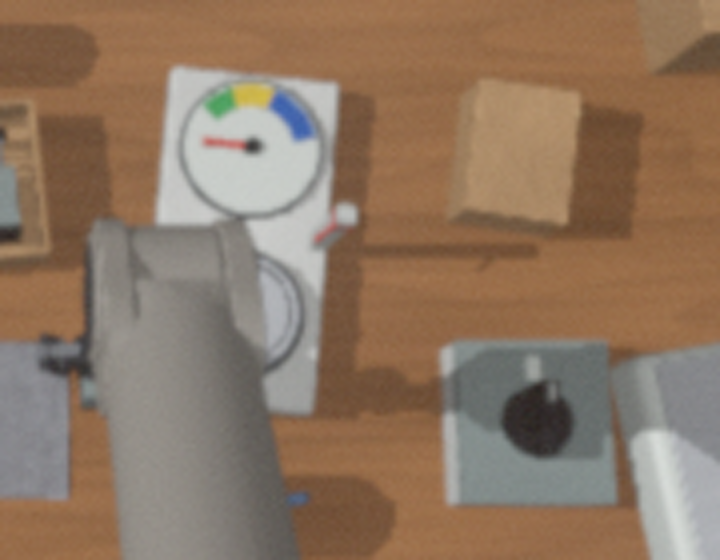

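```bash
python3 - <<'E'
from h import *
c=cam("wrist")
q=np.array([ray(c,u/1.5,v/1.5,.05)[:2]*1000 for u,v in [(159,352),(176,316),(223,305),(270,322),(289,365),(171,397),(215,418),(250,410)]],np.float32)
print(q, cv2.minEnclosingCircle(q), cv2.fitEllipse(q))
ds=c["frame"]
P=cloud(c); m=(abs(P[...,2]-.05)<.0025)&(P[...,0]>.48)&(P[...,0]<.62)&(P[...,1]<-.08)&(P[...,1]>-.23)
q=P[m][:,:2].astype(np.float32)*1000; h=cv2.convexHull(q); print(m.sum(),cv2.minEnclosingCircle(h))
E
```

```text
[[ 546.3123   -197.8166  ]
 [ 518.98315  -181.42711 ]
 [ 510.96472  -148.26656 ]
 [ 523.46906  -117.538895]
 [ 556.65063  -107.02505 ]
 [ 582.88275  -195.40442 ]
 [ 600.96027  -165.58952 ]
 [ 594.02045  -138.76239 ]] ((553.8892211914062, -155.92738342285156), 48.980308532714844) ((555.0813598632812, -154.61073303222656), (86.53353118896484, 98.08446502685547), 34.483028411865234)
6609 ((567.8101806640625, -169.33590698242188), 73.86665344238281)
```

Emit:
play_rows:
  commands:
    - [-0.01,-0.02,0,0]
    - [-0.017,-0.033,0,0]
    - [-0.017,-0.033,0,0]
    - [-0.012,-0.023,0.01,0]
    - [-0.005,-0.01,0.015,0]
    - [0,0,0.01,0]
    - [0,0,0.005,0]
    - [0,0,0.003,0]
    - [0,0,0,0]
    - [0,0,0,0]

```text
t: 15.6
eef_pos: [0.5524, -0.1547, 0.3062]
tool_rot: [0.0, 0.0, 1.0, 0.0]
contact_force: [0.2, 0.4, -1.9]
gripper_width: 0.501
```

```bash
python3 tilt.py e1
```

```text
15.65 [ 0.55239502 -0.15486639  0.30629842] [ 0.76318175  0.69983876 -3.28671657]
5961 [ 0.49455218 -0.18085648  0.03630141] [ 0.5658053  -0.12888418  0.12493988]
2295 [ 0.53021784 -0.15455234  0.08937531] normal [ 9.98160203e-01  2.05641633e-04 -6.06314092e-02] [ 0.52596607 -0.18055293  0.0490004 ] [ 0.53375035 -0.12891262  0.11483555]
```

View pics/e1.png

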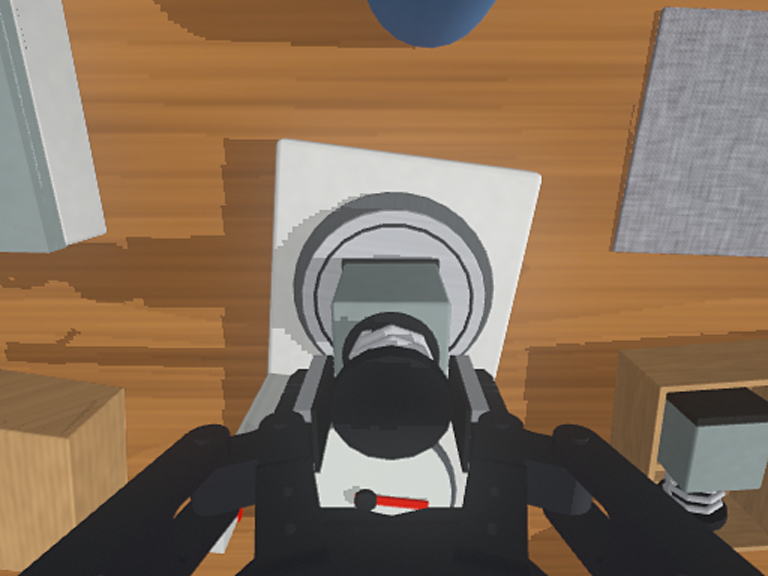

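Emit:
play_rows:
  commands:
    - [0,0,0.002,0]
    - [0,0,0.002,0]
    - [0,0,0.0015,0]
    - [0,0,0,0]
    - [0,0,0,0]
    - [0,0,0,0]

```text
t: 16.25
eef_pos: [0.5523, -0.1554, 0.3004]
tool_rot: [0.0, 0.001, 1.0, 0.0]
contact_force: [-2.2, 0.7, 1.3]
gripper_width: 0.499
```

```bash
python3 tilt.py e2
```

```text
16.3 [ 0.5523192  -0.15533417  0.30030207] [-1.32315984  1.44710313  2.29370716]
6560 [ 0.49236295 -0.18132554  0.03111124] [ 0.56503014 -0.12933708  0.11836429]
2267 [ 0.5303133  -0.15514757  0.08681948] normal [ 0.99705356 -0.01839063 -0.07447134] [ 0.52477673 -0.18119061  0.04748276] [ 0.53463647 -0.12939612  0.11220153]
```

Emit:
play_rows:
  commands:
    - [0.002,0,0,0]
    - [0.002,0,0.0005,0]
    - [0.002,0,0.0005,0]
    - [0,0,0,0]
    - [0,0,0,0]

```text
t: 16.8
eef_pos: [0.5466, -0.1555, 0.2995]
tool_rot: [0.001, 0.001, 1.0, -0.0]
contact_force: [2.1, -0.4, 1.4]
gripper_width: 0.499
```

Emit:
play_rows:
  commands:
    - [0,0,0,0]
    - [0,0,0,0]
    - [0,0,0,0]
    - [0,0,0,0]
    - [0,0,-0.005,0]
    - [0,0,-0.015,0]
    - [0,0,-0.02,0]
    - [0,0,-0.03,0]
    - [0,0,-0.03,0]
    - [0,0,0,0]
  claw: 0.0854

```text
t: 17.8
eef_pos: [0.5474, -0.156, 0.4038]
tool_rot: [0.004, 0.001, 1.0, -0.001]
contact_force: [-0.3, -0.2, 0.1]
gripper_width: 0.999
```

```bash
sed 's/e\[2\]-.18/.20/; s/e\[2\]-.27/.055/' tilt.py > tilt2.py; python3 tilt2.py e3; python3 - <<'E'
from h import *
c=cam("scene"); save("e4",c["frame"],5,(100,150,260,270))
E
```

```text
17.85 [ 0.54677033 -0.1556828   0.40162707] [-0.76750913 -0.12736582 -0.32888785]
1263 [ 0.52679806 -0.18041361  0.05529133] [ 0.5752834  -0.13034109  0.14865496]
646 [ 0.52767976 -0.15540714  0.08971461] normal [ 0.99972335 -0.01117582 -0.02069586] [ 0.52679806 -0.17975554  0.05529133] [ 0.53077003 -0.13034109  0.14106931]
```

View pics/e3.png

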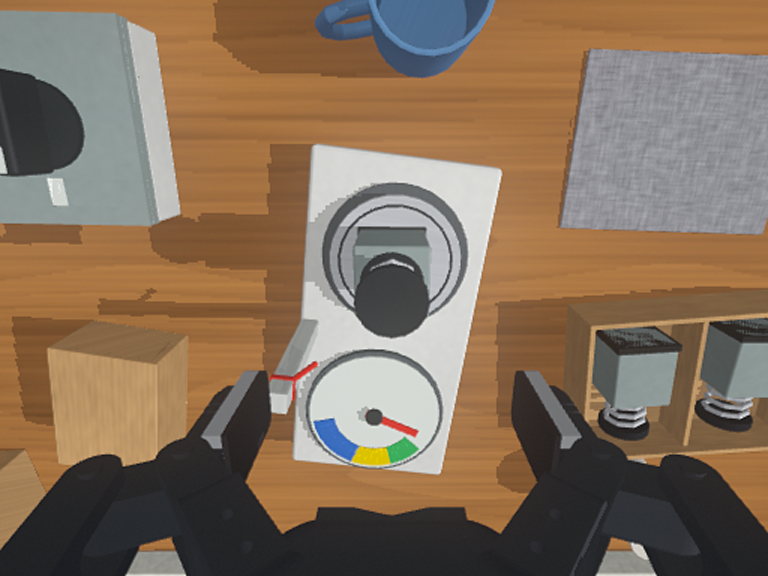

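View pics/e4.png

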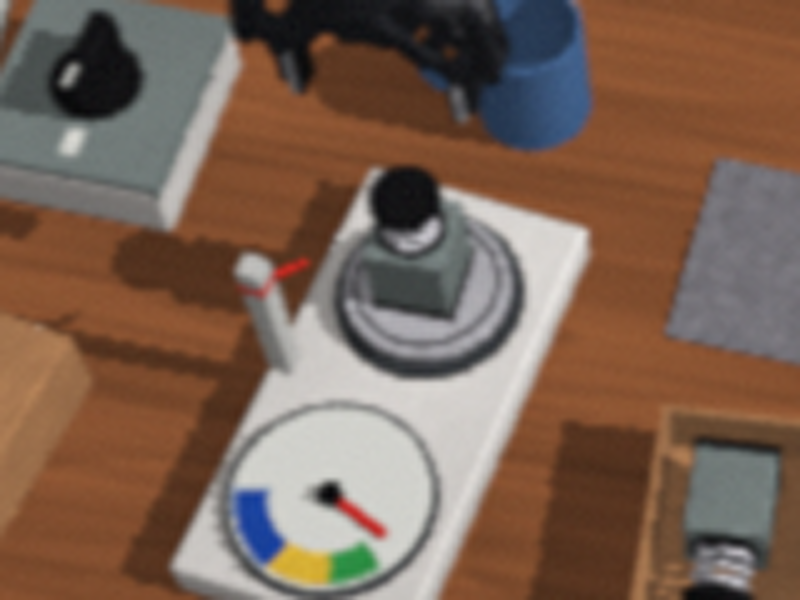

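The foot stands upright at about (0.553,-0.1555), roughly centred, with the pointer just before green. Now I'll shut the fingers and go above the cap.

Emit:
play_rows:
  commands:
    - [-0.003,0,0,0]
    - [-0.003,0.0003,0,0]
    - [0,0,0,0]
    - [0,0,0.01,0]
    - [0,0,0.02,0]
    - [0,0,0.02,0]
    - [0,0,0.013,0]
    - [0,0,0.008,0]
    - [0,0,0,0]
    - [0,0,0,0]
    - [0,0,0,0]
  claw: 0.0

```text
t: 19.0
eef_pos: [0.5526, -0.1553, 0.329]
tool_rot: [0.001, 0.001, 1.0, -0.0]
contact_force: [-0.2, 0.0, -0.6]
gripper_width: -0.003
```

```bash
python3 - <<'E'
from h import *
o=sensors.get_obs(); print(o["t"],o["eef_pos"],o["contact_force"])
c=cam("wrist"); save("f1",c["frame"],1.5)
c=cam("scene"); save("f2",c["frame"],5,(100,150,260,270))
E
```

```text
19.0 [ 0.55259429 -0.15527794  0.32903831] [-0.20826046  0.02198322 -0.55312758]
```

View pics/f1.png

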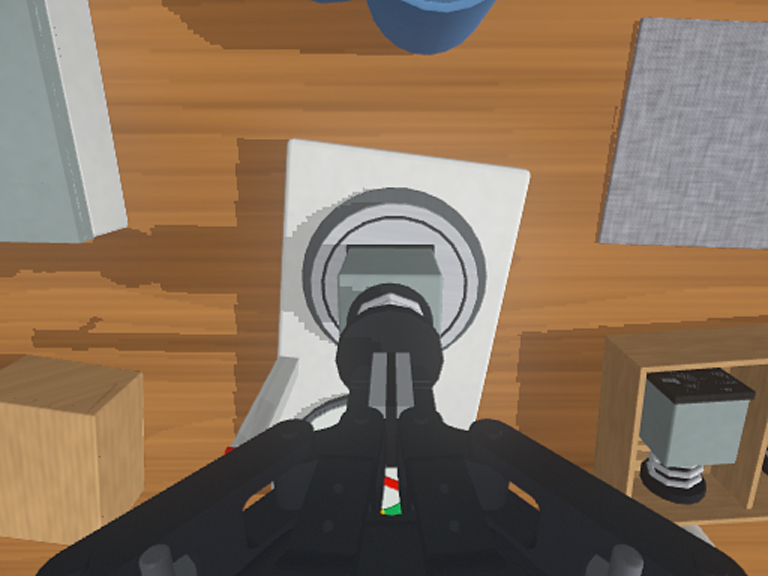

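View pics/f2.png

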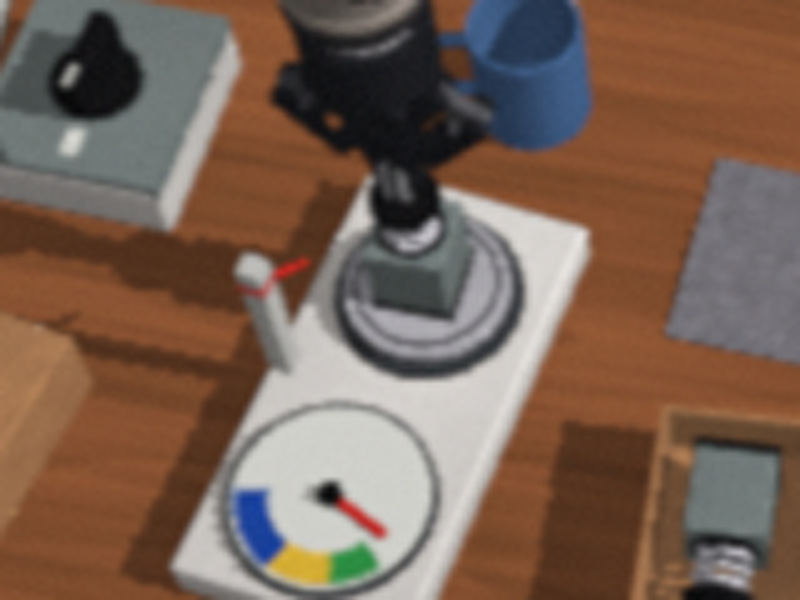

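Emit:
play_rows:
  commands:
    - [0,0,0.005,0]
    - [0,0,0.004,0]
    - [0,0,0.003,0]
    - [0,0,0.003,0]
    - [0,0,0.003,0]
    - [0,0,0,0]
    - [0,0,0,0]

```text
t: 19.8
eef_pos: [0.5524, -0.1551, 0.3104]
tool_rot: [0.0, 0.001, 1.0, 0.0]
contact_force: [-0.7, -0.3, 5.4]
gripper_width: -0.001
```

```bash
python3 - <<'E'
from h import *
o=sensors.get_obs(); print(o["t"],o["eef_pos"],o["contact_force"])
c=cam("wrist"); save("f3",c["frame"],1.5)
c=cam("scene"); save("f4",c["frame"],5,(100,150,260,270))
E
```

```text
19.8 [ 0.55237541 -0.15510278  0.31043547] [-0.65966482 -0.28331756  5.38426386]
```

View pics/f4.png

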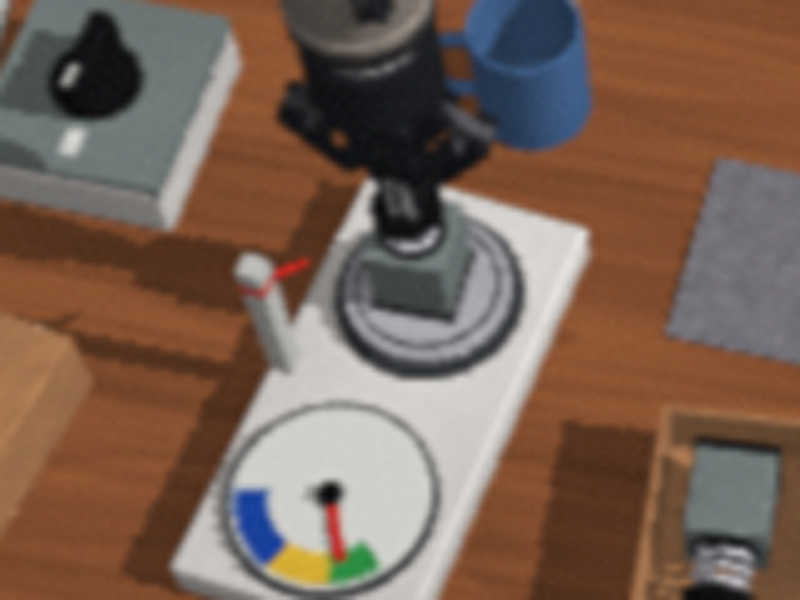

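Emit:
play_rows:
  commands:
    - [0,0,0.002,0]
    - [0,0,0.002,0]
    - [0,0,0.002,0]
    - [0,0,0.0015,0]
    - [0,0,0,0]
    - [0,0,0,0]
    - [0,0,0,0]
    - [0,0,0,0]

```text
t: 20.7
eef_pos: [0.5524, -0.1551, 0.3035]
tool_rot: [0.0, 0.001, 1.0, 0.0]
contact_force: [-2.8, 0.6, 9.5]
gripper_width: 0.001
```

```bash
python3 - <<'E'
from h import *
o=sensors.get_obs(); print(o["t"],o["eef_pos"],o["contact_force"])
c=cam("scene"); save("f6",c["frame"],5,(100,150,260,270))
P=cloud(c)
c=cam("wrist"); save("f5",c["frame"],1.5); P=cloud(c)
hsv=cv2.cvtColor(c["frame"],cv2.COLOR_BGR2HSV)
m=(np.hypot(P[...,0]-.5525,P[...,1]+.1555)<.02)&(P[...,2]>.11)&(P[...,2]<.16)
print(m.sum(),np.percentile(P[m][:,2],[5,25,50,75,95]))
m=(hsv[...,1]>150)&((hsv[...,0]<8)|(hsv[...,0]>172))&(P[...,2]>.1)&(P[...,2]<.15)
print(m.sum(),P[m].mean(0))
E
```

```text
20.7 [ 0.5524119  -0.1551472   0.30352041] [-2.8243784   0.55647916  9.48308138]
2796 [0.13000206 0.13077012 0.13161946 0.14841078 0.15783686]
0 [nan nan nan]<stdin>:10: RuntimeWarning: Mean of empty slice.
  ret = um.true_divide(
```

View pics/f6.png

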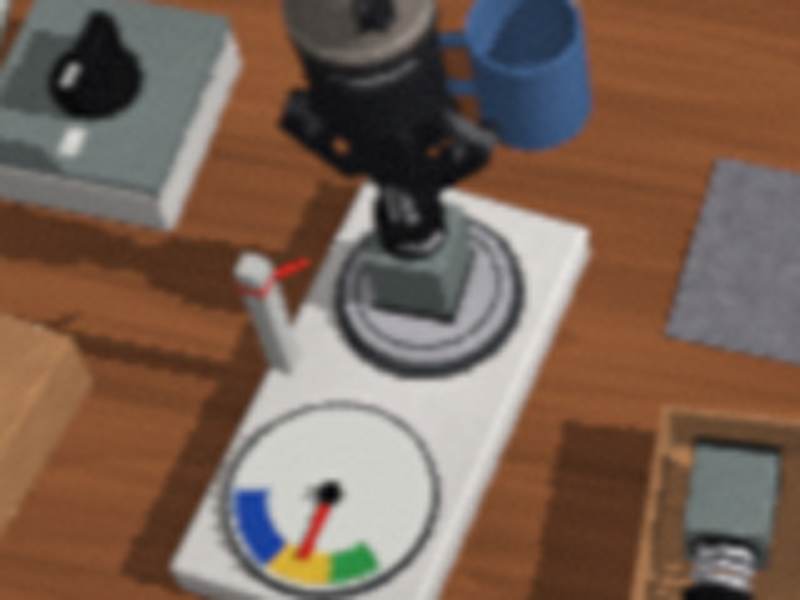

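View pics/f5.png

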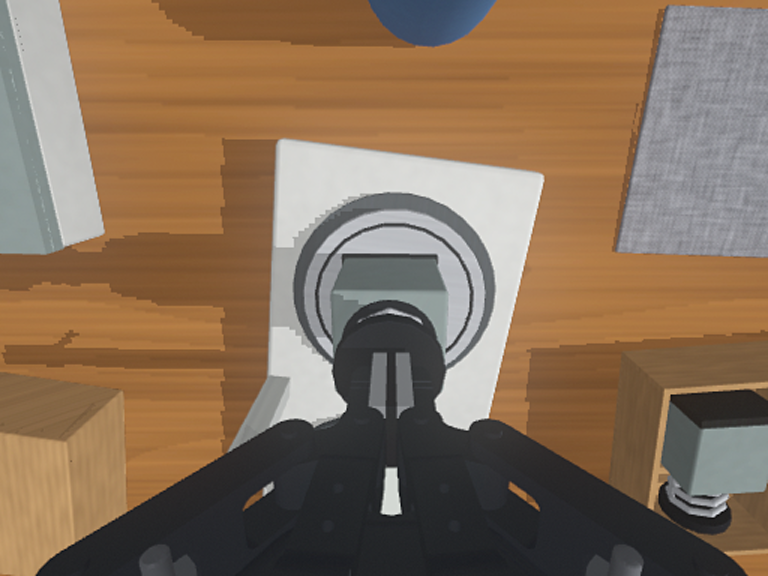

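The cap top is on the mark (depth 0.130–0.1316, tips at 0.1305). The pointer is in yellow. I'll hold it a second more.

Emit:
play_rows:
  commands:
    - [0,0,0.0005,0]
    - [0,0,0,0]
    - [0,0,0,0]
    - [0,0,0,0]
    - [0,0,0,0]
    - [0,0,0,0]
    - [0,0,0,0]
    - [0,0,0,0]
    - [0,0,0,0]
    - [0,0,0,0]
    - [0,0,0,0]
    - [0,0,0,0]

```text
t: 22.0
eef_pos: [0.5524, -0.1551, 0.3031]
tool_rot: [0.0, 0.001, 1.0, 0.0]
contact_force: [-2.9, 0.0, 9.5]
gripper_width: 0.003
```

```bash
python3 - <<'E'
from h import *
o=sensors.get_obs(); print(o["t"],o["eef_pos"],o["contact_force"])
c=cam("scene"); save("f7",c["frame"],8,(135,225,200,285))
E
```

```text
22.0 [ 0.55240026 -0.15513196  0.30305949] [-2.89580191  0.04093237  9.52658789]
```

View pics/f7.png

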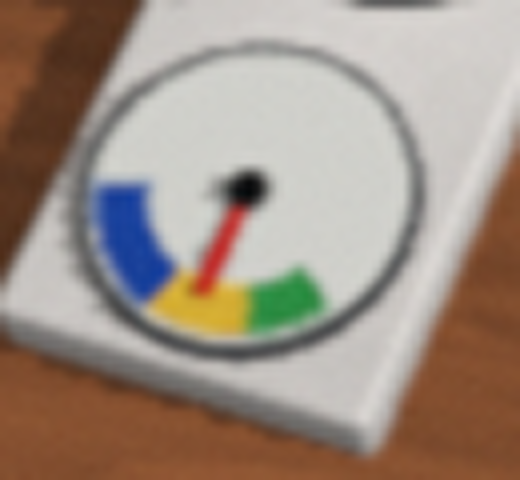

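Emit:
play_rows:
  commands:
    - [0,0,-0.003,0]
    - [0,0,-0.005,0]
    - [0,0,-0.008,0]
    - [0,0,-0.01,0]
    - [0,0,-0.025,0]
    - [0,0,-0.03,0]
    - [0.01,-0.015,-0.02,0]
    - [0.015,-0.035,0,0]
    - [0.015,-0.035,0,0]
    - [0.015,-0.035,0,0]
    - [0.015,-0.035,0,0]
    - [0.015,-0.035,0,0]
    - [0.01,-0.03,0,0]
    - [0.005,-0.015,0,0]
    - [0,0,0,0]
    - [0,0,0,0]

```text
t: 23.65
eef_pos: [0.4526, -0.3886, 0.4029]
tool_rot: [-0.0, 0.0, 1.0, 0.001]
contact_force: [-0.6, 1.5, -1.0]
gripper_width: 0.005
```

```bash
python3 - <<'E'
from h import *
o=sensors.get_obs(); print(o["t"],o["eef_pos"],o["contact_force"],o["q"])
c=cam("wrist"); save("g1",c["frame"],1.5)
c=cam("scene"); save("g2",c["frame"],5,(90,140,250,260))
E
```

```text
23.65 [ 0.45258066 -0.38858748  0.40292637] [-0.62998461  1.48162634 -1.00059463] [ 0.31534813  0.3627908   0.37408778  1.7717709  -0.15242578  1.03620555
  2.31541805]
```

View pics/g1.png

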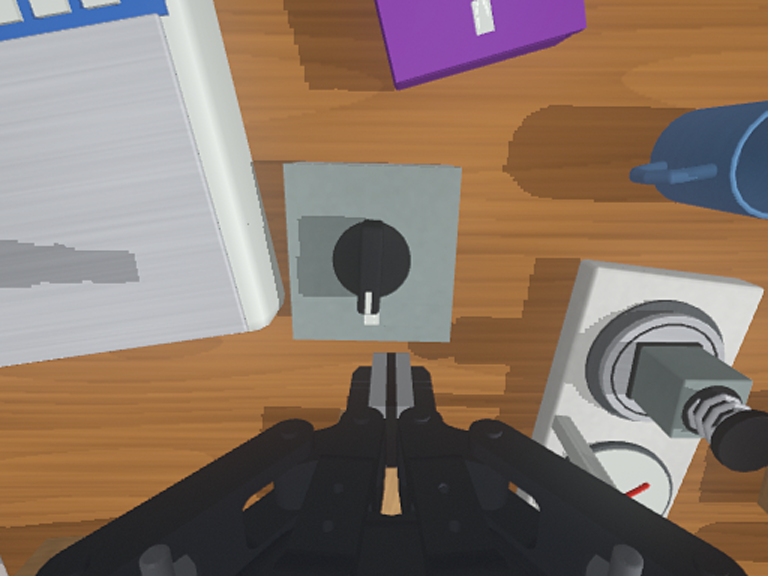

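View pics/g2.png

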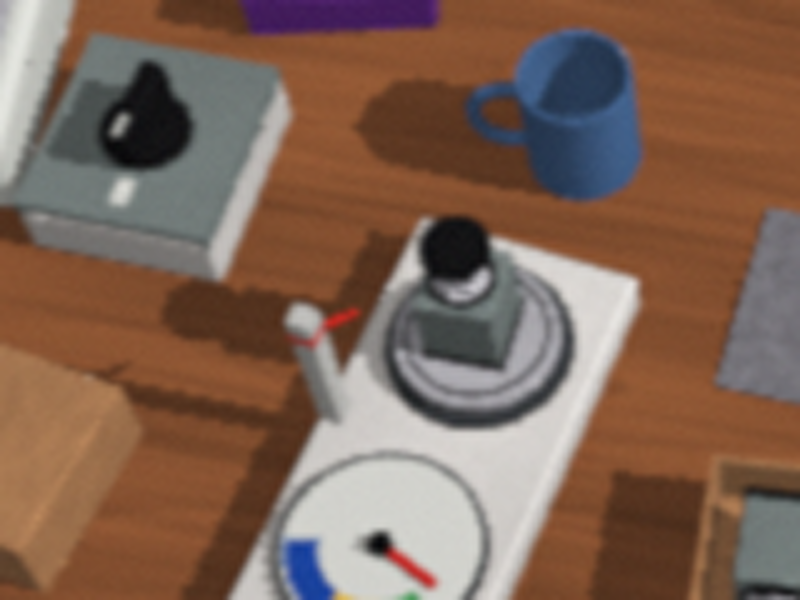

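```bash
python3 - <<'E'
from h import *
c=cam("wrist"); P=cloud(c); f=c["frame"]; hsv=cv2.cvtColor(f,cv2.COLOR_BGR2HSV)
q=np.array([ray(c,u/1.5,v/1.5,.052)[:2] for u,v in [(284,163),(461,168),(449,342),(292,340)]]); print(q,q.mean(0))
roi=(P[...,0]>.37)&(P[...,0]<.54)&(P[...,1]>-.47)&(P[...,1]<-.30)
g=roi&(P[...,2]>.082)&(P[...,2]<.1)
pts=P[g][:,:2].astype(np.float32)*1000; print(g.sum(),cv2.minAreaRect(pts),pts.mean(0),P[g][:,2].mean())
d=roi&(P[...,2]>.0535)&(hsv[...,2]<90); p=P[d]; h=cv2.convexHull(p[:,:2].astype(np.float32)*1000); print(cv2.minEnclosingCircle(h))
print([ray(c,u/1.5,v/1.5,z).round(4) for u,v,z in [(369,303,.091),(371,319,.052),(371,258,.057)]])
save("g3",f,6,(185,105,312,235)) if 0 else save("g3",f,4,(180,100,320,235))
E
```

```text
[[ 0.38259766 -0.46470647]
 [ 0.38603898 -0.33581777]
 [ 0.5259412  -0.33835964]
 [ 0.52410943 -0.46929623]] [ 0.45467182 -0.40204503]
902 ((452.540283203125, -402.6502990722656), (16.021709442138672, 63.098506927490234), 86.38029479980469) [ 450.66113 -402.45383] 0.0913881163861987
((433.7785339355469, -387.6478271484375), 62.67645263671875)
[array([ 0.4766, -0.4025,  0.091 ]), array([ 0.5052, -0.4032,  0.052 ]), array([ 0.4524, -0.4022,  0.057 ])]
```

View pics/g3.png

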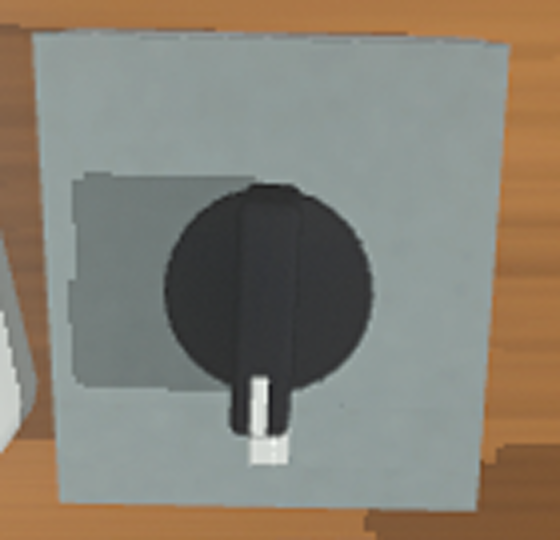

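Emit:
play_rows:
  commands:
    - [0,0,0,4]
    - [0,0,0,8.5]
    - [0,0,0,8.5]
    - [0,0,0,8.5]
    - [0,0,0,8.5]
    - [0,0,0,8.5]
    - [0,0,0,8.5]
    - [0,0,0,8.5]
    - [0,0,0,8.5]
    - [0,0,0,8.5]
    - [0,0,0,8.5]
    - [0,0,0,8.5]
    - [0,0,0,8.5]
    - [0,0,0,8.5]
    - [0,0,0,8.5]
    - [0,0,0,8.5]
    - [0,0,0,8.5]
    - [0,0,0,8.5]
    - [0,0,0,8.5]
    - [0,0,0,8.5]
  claw: 0.05

```text
t: 25.8
eef_pos: [0.4528, -0.3885, 0.403]
tool_rot: [-0.001, 0.992, 0.123, 0.0]
contact_force: [0.4, -0.4, -0.3]
gripper_width: 0.587
```

Emit:
play_rows:
  commands:
    - [0,0,0,8.5]
    - [0,0,0,8.5]
    - [0,0,0,1.1]
    - [0.001,0.014,0,0]
    - [0,0,0.02,0]
    - [0,0,0.03,0]
    - [0,0,0.02,0]
    - [0,0,0,0]
    - [0,0,0,0]

```text
t: 26.7
eef_pos: [0.4523, -0.4037, 0.3336]
tool_rot: [-0.0, 1.0, -0.031, 0.0]
contact_force: [-0.6, 0.5, 1.7]
gripper_width: 0.586
```

```bash
cat > bar.py <<'E'
from h import *
import sys
o=sensors.get_obs(); q=o["tool_rot"]; x=R.from_quat([q[1],q[2],q[3],q[0]]).as_matrix()[:,0]
print(o["t"],o["eef_pos"],"yaw",np.degrees(np.arctan2(x[1],x[0])),o["q"][6],o["contact_force"])
c=cam("wrist"); P=cloud(c); f=c["frame"]; save(sys.argv[1],f,1.5)
g=(P[...,0]>.38)&(P[...,0]<.52)&(P[...,1]>-.46)&(P[...,1]<-.34)&(P[...,2]>.082)&(P[...,2]<.1)
pts=P[g][:,:2].astype(np.float32)*1000; print(g.sum(),cv2.minAreaRect(pts),pts.mean(0))
E
python3 bar.py g4
```

```text
26.7 [ 0.45226062 -0.40366418  0.33358244] yaw -3.56975284583303 -0.39284474489721666 [-0.57461988  0.45389691  1.65828596]
1464 ((453.61334228515625, -402.65032958984375), (15.507619857788086, 63.57307052612305), 86.85863494873047) [ 456.02994 -402.97025]
```

View pics/g4.png

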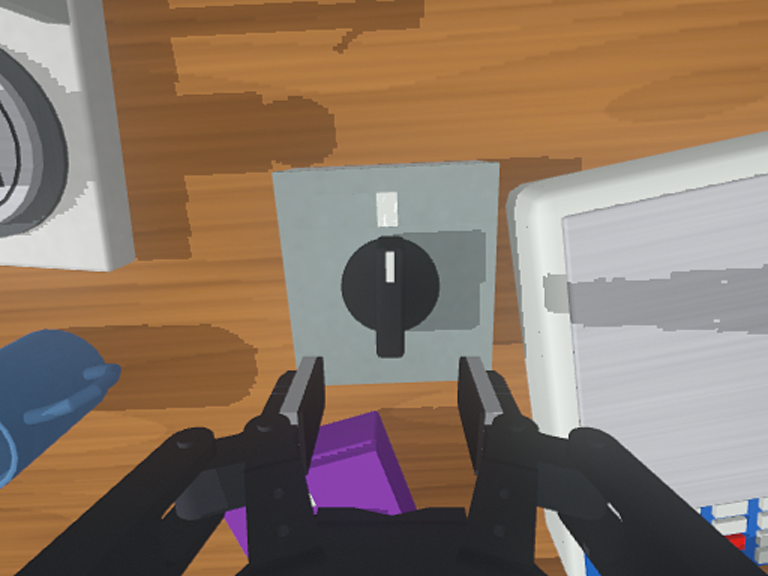

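Emit:
play_rows:
  commands:
    - [0.0007,-0.001,0.02,0]
    - [0,0,0.03,0]
    - [0,0,0.025,0]
    - [0,0,0.015,0]
    - [0,0,0.0055,0]
    - [0,0,0,0]
    - [0,0,0,0]

```text
t: 27.45
eef_pos: [0.4529, -0.4035, 0.2389]
tool_rot: [0.001, 0.999, -0.032, 0.001]
contact_force: [0.5, -0.5, -0.4]
gripper_width: 0.584
```

Emit:
play_rows:
  commands:
    - [0,0,0,0]
    - [0,0,0,0]
    - [0,0,0,0]
    - [0,0,0,0]
    - [0,0,0,0]
    - [0,0,0,0]
  claw: 0.01
  force: 30

```text
t: 28.05
eef_pos: [0.4528, -0.4031, 0.2384]
tool_rot: [0.0, 0.999, -0.032, 0.0]
contact_force: [-1.1, 1.5, 5.6]
gripper_width: 0.177
```

```bash
python3 bar.py g5
```

```text
28.05 [ 0.4528279  -0.40313272  0.23840483] yaw -3.7027322502329745 -0.3088873844431807 [-1.14285334  1.47363682  5.60315564]
4884 ((454.62738037109375, -400.8389587402344), (39.789649963378906, 63.027320861816406), 65.0545425415039) [ 458.87695 -403.125  ]
```

View pics/g5.png

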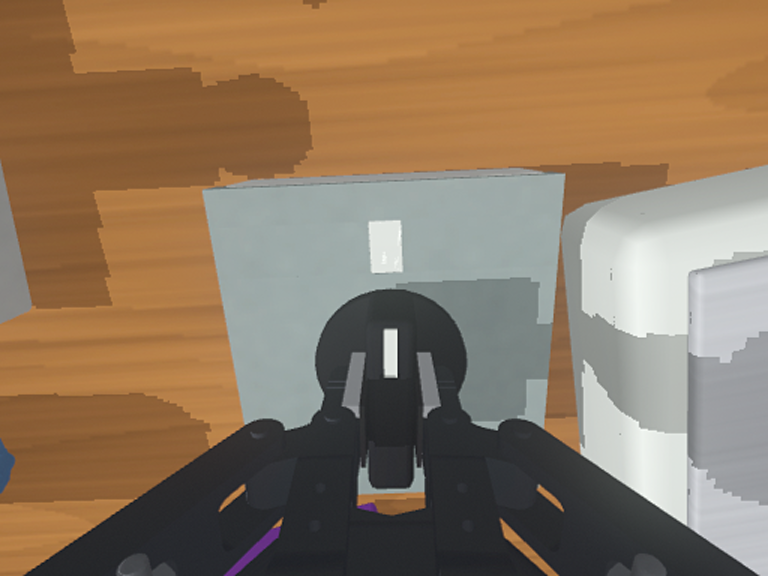

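Emit:
play_rows:
  commands:
    - [0,0,0,-3]
    - [0,0,0,-6]
    - [0,0,0,-6]
    - [0,0,0,-6]
    - [0,0,0,-6]
    - [0,0,0,-6]
    - [0,0,0,-6]
    - [0,0,0,-3]
    - [0,0,0,0]
    - [0,0,0,0]
    - [0,0,0,0]

```text
t: 29.2
eef_pos: [0.4529, -0.4033, 0.2384]
tool_rot: [0.0, 0.945, 0.327, 0.0]
contact_force: [0.1, 0.9, 7.0]
gripper_width: 0.183
```

```bash
python3 bar.py g6
```

```text
29.2 [ 0.45288319 -0.40332165  0.23842069] yaw 38.19076896728364 0.2822860938682479 [0.14391236 0.93555418 6.9891126 ]
4899 ((453.03289794921875, -400.5510559082031), (63.096370697021484, 40.046714782714844), 16.757827758789062) [ 457.74173 -399.31296]
```

View pics/g6.png

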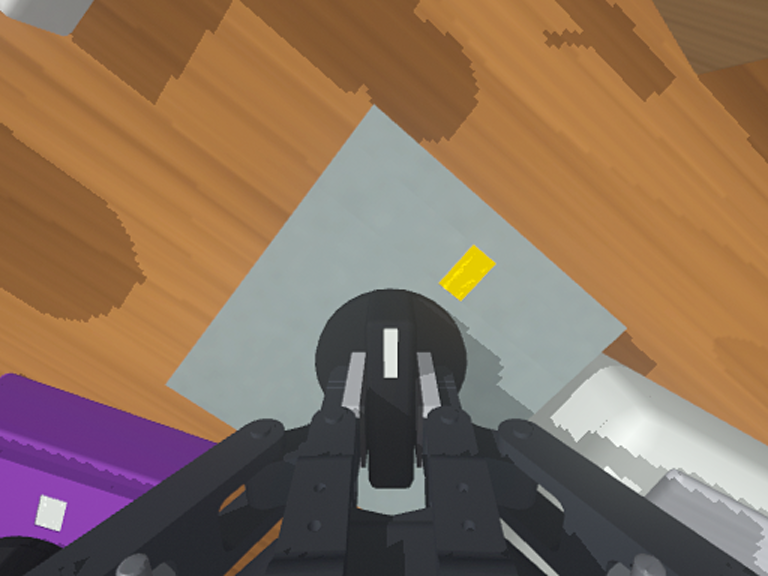

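Only yellow shows in the window. Now I release, rise and do the last checks.

Emit:
play_rows:
  commands:
    - [0,0,0,0]
    - [0,0,0,0]
    - [0,0,0,0]
    - [0,0,0,0]
    - [0,0,-0.01,0]
    - [0,0,-0.03,0]
    - [0,0,-0.04,0]
    - [0,0,-0.04,0]
    - [0,0,-0.03,0]
    - [0,0,0,0]
    - [0,0,0,0]
    - [0,0,0,0]
  claw: 0.05

```text
t: 30.45
eef_pos: [0.4525, -0.4024, 0.3868]
tool_rot: [-0.001, 0.945, 0.328, -0.0]
contact_force: [0.8, -0.2, 0.3]
gripper_width: 0.585
```

```bash
python3 bar.py h1; python3 - <<'E'
from h import *
c=cam("scene"); save("h2",c["frame"],1.5)
c=cam("top"); save("h3",c["frame"],1.5); P=cloud(c)
m=(np.hypot(P[...,0]-.5525,P[...,1]+.1555)<.02)&(P[...,2]>.12)&(P[...,2]<.17); print(m.sum(), P[m].mean(0) if m.any() else 0, np.median(P[m][:,2]) if m.any() else 0)
E
```

```text
30.45 [ 0.4524671  -0.40244639  0.3867817 ] yaw 38.297189081068574 0.15222466058009854 [ 0.78436318 -0.23179593  0.33069211]
1007 ((453.5181579589844, -402.6166687011719), (63.656742095947266, 15.851804733276367), 38.77788162231445) [ 455.39047 -401.23065]
112 [ 0.55214233 -0.15563562  0.14661204] 0.14679927134210335
```

View pics/h1.png

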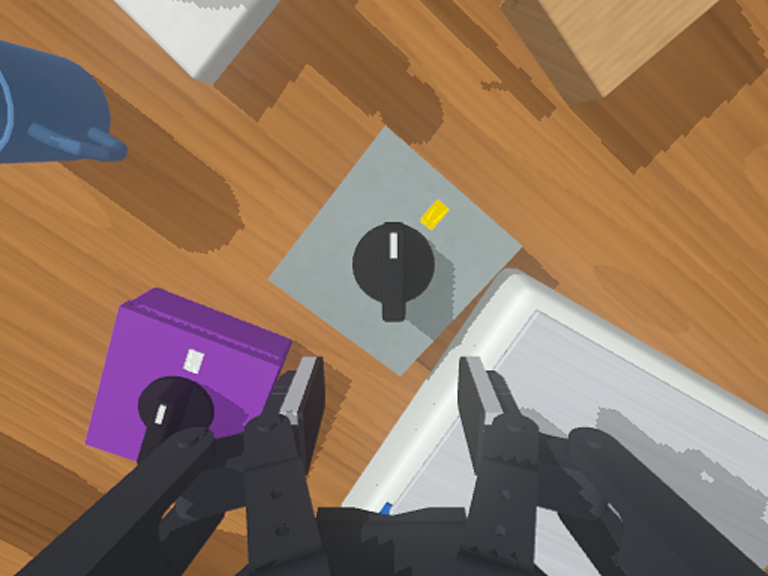

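View pics/h2.png

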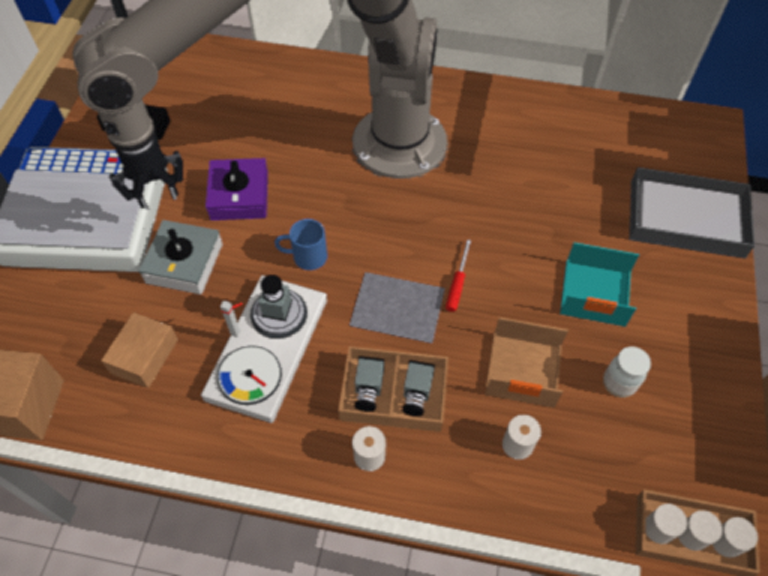

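View pics/h3.png

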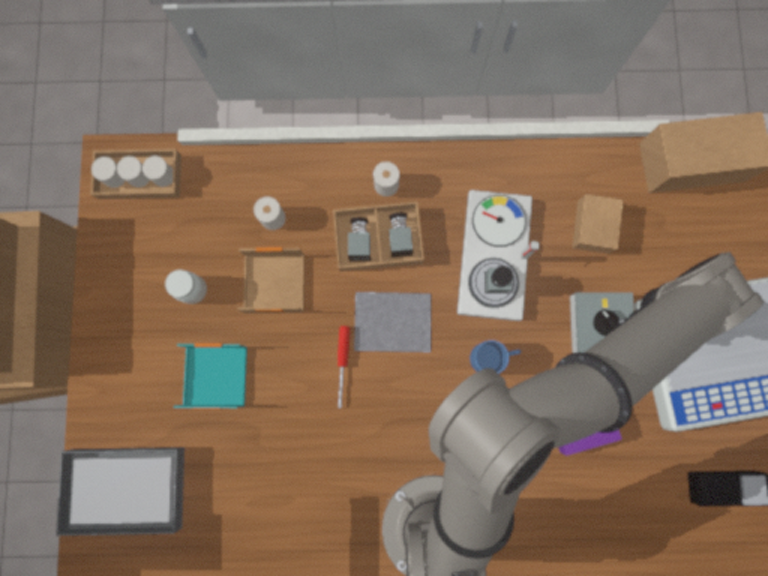

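The bar is at 38.8° against the unit's -1.5°, so about 0.70 rad. Only yellow shows, the foot stands on the plate, and the bystanders and the other two feet look unmoved.

```bash
python3 -c "
from station import bot; print(bot.hand_in())"
```

```text
the job is handed in; nothing more can be done
None
```

The foot graded yellow, the wheel is set to yellow, and I handed the job in at about 30 s of the 72 s allowed; no verdict was reported.

**What I did:**
- I lifted the foot out of the orange-tabbed box, laid it on the mat and let go.
- I gripped it again by the cap, let it pivot upright in the pads, and stood it on the plate.
- I pressed the cap to the mark with shut fingers for more than 1.5 s at about 9.5 N. The pointer rested in yellow, about 1.5 rad.
- I then let the cap up and turned the grade wheel to yellow.

**Last checks:**
- **Press height:** while pressed, the cap top measured 130 to 131.6 mm by depth against a mark of 130 mm. I then went 0.5 mm lower for the rest of the hold.
- **Foot on the plate:** it stands upright and released, cap top at about 147 mm and 2 to 3 mm from the plate's centre. The tilt measured about 0.02 rad after release, before the press.
- **Wheel:** it reads about +0.70 rad, and only yellow shows in the window.
- **Everything else:** the other two feet and the bystanders looked unmoved in the last pictures. The gripper was clear of everything.

One thing disagreed: while pressing, the force sensor also showed about 3 N sideways, probably friction of the tips on the cap. The foot did not shift.

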